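Slide a backing strip off the cutting slab and load it in the weld jig

TASK

Slide the thin steel backing strip along its guides until its free end sticks out over the open front edge of the cutting slab, grip it there by that end and lift it off. Lay it flat between the side bars of the weld jig and push it along gently until it is fully home (the contact pin pushed all the way in by the strip, its end against the end stop), then let go, its other end left sticking out at the jig's open front. Never press or push the strip harder than about 25 N, do not drop it, and leave the other things on the bench where they are.

Things in the scene. Friction and masses are not known exactly. Their poses are not given: they have to be found in the camera images.
- strip: bright flat steel strip, 150 mm long (x), 36 wide (y), 3 thick, 0.10 to 0.17 kg, loose; origin: centre of its underside. It starts flat on the slab between the guide bars (2 mm play each side, no room for a finger), x along the slab's x, 10 to 26 mm back from the front edge. Oiled: slides on slab and jig with friction 0.28 to 0.42. With over 75 mm overhang it tips off
- slab: cutting slab, dark steel block, fixed, 200 mm long (x), 90 wide (y), top 40 above the bench; origin: centre of its underside. Its -x end, towards the robot, is the open front edge. On top two guide bars along its whole x, 4 mm high, 16 wide, inner faces at y = -20 and +20; between them a bar 4 high closes the far end from x = +88 on
- slab_edge (a point): middle of the slab's front edge, on its top face, at (-100, 0, 40) mm in the slab's frame, axes as the slab's: -x points outward; nothing stands in front of the edge
- jig: weld jig, dark steel block, fixed, 90 mm wide (y), from x = -55 (open front) to +70, channel floor 40 above the bench; origin: mid channel width, bench height. Two side bars 6 mm high, 16 wide, inner faces at y = -21 and +21, run its whole length; the end stop (see pin) closes the far end. Strip home: 44 to 58 mm stick out in front. Slab and jig stand left and right of mid-bench, or swapped
- jig_mouth (a point): middle of the jig's open front, on the channel floor, at (-55, 0, 40) mm in the jig's frame, axes as the jig's: +x points into the channel, towards the end stop
- pin (a joint): brass contact pin, 12 mm wide, 10 high, mid-channel in the face of the jig's end stop (aluminium block 40 mm wide, 16 high, black knob on top). 0 = standing 5 mm out of the face, 0.005 m = flush, strip against the stop. Moves along the jig's x, takes about 2.5 N, stays where pushed. The stop is clamped elsewhere each time: face at x = 36 to 50 mm in the jig's frame, not measured, to be felt
- mallet: bystander: mallet with a wooden handle 200 mm long and a metal head 90 x 40 mm, 40 mm high; origin near the head, at bench height
- tape: bystander: yellow tape measure, 68 x 62 x 38 mm, origin at the centre of its underside
- flap_disc: bystander: grinding disc, 100 mm across, 8 mm high, origin at the centre of its underside
- tube_offcut: bystander: square tube offcut, 220 x 30 x 30 mm along its x, origin at the centre of its underside
- round_blank: bystander: round steel plate, 110 mm across, 6 mm thick, origin at the centre of its underside
- pliers: bystander: red-handled pliers, 190 mm long, 16 mm high, origin at bench height near the joint
- spacer: bystander: steel spacer block, 60 x 40 x 25 mm, origin at the centre of its underside
Mind the look-alikes: they are no part of the job. Several things have the shape of the strip; the one meant has the colours described above.

How it is judged:
By the outcome, as a careful person would: the job done as asked, in the order asked, and still so for the second after the job is handed in, with the robot touching nothing.
It also fails if it takes over 72 s, if anything falls off the work surface, if the arm or the gripper's body presses on something with over 40 N, if the wrist force passes 120 N, or if a joint passes its speed limit or range.

ROBOT

A 6-joint arm with a two-finger parallel gripper is mounted at the origin on the work surface. World frame = base frame: x ahead of the robot, y to its left, z up, the work surface at z = 0. Lengths are in m, angles in degrees, forces in N, time in s.
With the tool pointing down it reaches from about 0.35 to 0.875 m from the base axis. Payload 4.2 kg.
Tool frame: the origin (TCP) lies on the centre line of the jaws, within the pads' length; the fingertips stand 19 mm ahead of it and the grasp point (between the pads) is the TCP; x points along the fingers, y is the direction in which the jaws open and shut, and the axes are right-handed (so a half turn about x gives the same grasp; the last joint's range is limited). The gripper opens to 87 mm and grips with 3 to 60 N. Pads are 19 mm wide; open, the fingers measure 117 mm over their backs; the gripper's body (75 mm by 190 mm) begins 51 mm behind the grasp point.
Start: joints at [-56.86, 22.042, 0.453, 0, -68.411, -14.817], TCP at [0.197, -0.593, 0.242] pointing down, gripper open.
Joint ranges: [-179.83, 179.83], [-69.29, 118.12], [-61.27, 80.66], [-181.25, 117.63], [-171.15, -9.14], [-177.46, 177.46]. Speed limits (degrees/s): [159.86, 159.86, 180, 180, 180, 180].

INTERFACE

Orientations are given as a 3x3 rotation matrix whose columns are the frame's x, y, z axes.
In Python, from station import r, viewer, job, spotter gives the robot as it stands.
- The arm moves only by the tool play_rows, never from a script. Its argument "commands" is a list of rows, each an object of numbers: "fingers": the gripper command: -1 is fully open, 1 is shut, values between are in proportion; "tx", "ty", "tz": the shift along the tool's x, y, z normalised to -1 to 1, where 1 is 750 mm; "ax", "ay", "az": the turn, a rotation vector about the tool's x, y, z normalised to -1 to 1, where 1 is pi rad. In form: [{"fingers": .., "tx": .., "ty": .., "tz": .., "ax": .., "ay": .., "az": ..}, ...]. A call has 1 to 5 rows; each row is the pose to reach, as a shift and turn from the pose commanded when the call began, along the tool's axes at that moment, turning the shorter way round; what a row does not reach only later rows make up. A row lasts 1/12 s, in which the tool goes at most 41.7 mm and 7.16 degrees, less where a joint would pass 70% of its speed; a pose out of reach is approached as far as the arm can. A call with a number of a shift or a turn outside -1 to 1 is refused whole. A call with a gripper value outside its range is refused whole. The fingers move at their own pace and stop on an object; the grip force is fixed at half the most. Time passes only in rows, so rows that repeat a pose let the fingers close. It gives the time, the measured TCP pose, the force and the opening at its end, in the units of the state.
- r.sense(): the state, without advancing time (a new reading comes with each control period).
- viewer.capture(name): name is "side" or "top"; returns a dict with "image" (384x512x3 uint8, red, green, blue), "fx", "fy", "cx", "cy" (pixels), "R" (3x3) and "t" (3): a world point X has camera coordinates R X + t. Camera axes: x right, y down, z forward; pixel columns grow to the right and rows downward; lengths in m; the calibration is good to about 2 mm. A picture is of the moment at which its call begins. There is no depth.
- job.finish_job(): hands the job in, once; it reports no verdict.
Trained networks look in a picture, given as the dict that the camera call returned (one of the last four; its "shot" number tells which), for a name from the list of things; names that differ only in an ending like _2 or _b are one class to them, and where a whole thing is asked for, a point or a joint stands for the part that bears it (a point fixed in the world has none). Each returns a list of dicts, best first, with "score" (0 to 1); they miss things now and then, are a little off and sometimes report something else, mostly with a low value. They report only what shows in the picture. A call takes as long as a camera call. They do not tell look-alikes from the thing itself.
- spotter.find_in(name, picture): "uv" ([column, row] in pixels, amid what is visible of it).
- spotter.silhouettes(name, picture): "region" (384x512 bool, what is visible of it) and "uv" ([column, row] in pixels, amid what is visible of it).
The state is a dict: "time_s": time; "joints": joint angles; "joint_velocities": joint speeds; "effort": joint torques, N m; "tcp_pos": TCP position; "ee_rot": TCP orientation; "wrist_force": force on the tool from outside, world axes, zero at the start; "moment": the same for the moment, N m; "gripper_width": opening from 0.0 (shut) to 1.0 (fully open).
Only numpy, scipy, OpenCV 4.12 (cv2) and the standard library are available. Lean on these libraries where they do the work, as an engineer would, in place of code of your own. Each camera call takes 0.05 s, during which the arm holds its last target. There are 200 camera calls.

## Working session

There is one attempt and no reset: what is moved stays moved. The work goes in short steps, Python scripts to look and compute and a tool call to move; the robot and the scene stay as the last step left them, time stands still between calls to the robot, and variables do not carry over. Pictures are saved under pics/ and viewed, about 8 in all and at most 12, crops included, and the job is handed in when it is done.

Besides the shell and the picture viewer there is one more tool, called after "Request:" as name(argument=value, ...) on one line, values as JSON. play_rows: Moves the arm, as the interface text tells. Its arguments: {"type":"object","properties":{"commands":{"type":"array"}},"required":["commands"]}

```bash
mkdir -p pics; ls
python3 - <<'E'
from station import r, viewer, job, spotter
import cv2, numpy as np
s=r.sense(); print(s)
for n in ("top","side"):
    p=viewer.capture(n); cv2.imwrite(f"pics/{n}0.png",cv2.resize(p["image"][:,:,::-1],(800,600),interpolation=cv2.INTER_CUBIC))
    print(n,p["fx"],p["fy"],p["cx"],p["cy"],p["R"],p["t"],p["shot"])
    for k in ("strip","slab","jig","pin"):
        print(k,[(np.round(d["uv"],1),round(d["score"],2)) for d in spotter.find_in(k,p)])
E
```

```text
pics
{'time_s': 0.0, 'joints': array([-5.68602810e+01,  2.20905432e+01,  3.78820430e-01, -2.97379572e-02,
       -6.84117433e+01, -1.48174415e+01]), 'joint_velocities': array([-0.02568266,  0.00563217,  0.1123202 ,  0.03770643, -0.02004371,
        0.0470057 ]), 'effort': array([-2.58158880e-04, -3.90661597e+01,  1.87407428e+01,  4.21998605e+00,
        1.10066874e-02, -2.10682438e-04]), 'tcp_pos': array([ 0.19632446, -0.59276   ,  0.24045338]), 'ee_rot': array([[-7.73900695e-04, -3.14178944e-01,  9.49363467e-01],
       [ 2.06817387e-03,  9.49361218e-01,  3.14179886e-01],
       [-9.99997562e-01,  2.20659274e-03, -8.49346247e-05]]), 'wrist_force': array([ 0.14227032,  0.08914386, -0.26313236]), 'moment': array([ 0.0414431 ,  0.02238173, -0.05375271]), 'gripper_width': 0.9999789306858606}
top 474.2679439595194 474.2679439595194 258.0652256828589 187.2237712427038 [[-0.01294725 -0.99984086  0.01227268]
 [-0.98132144  0.01034952 -0.19209663]
 [ 0.19193904 -0.01453056 -0.98129927]] [-0.02084584  0.53954955  1.50436546] 1
strip [(array([185.5, 243.1]), 0.9), (array([318.9, 188.1]), 0.79), (array([292.5, 255.2]), 0.64), (array([306.2, 123.9]), 0.6)]
slab [(array([312.2, 187.1]), 0.56)]
jig [(array([199. , 175.6]), 0.67)]
pin []
side 490.7023862400557 490.7023862400557 259.9612220444448 196.10753189686014 [[-0.99508367 -0.09841336  0.01110377]
 [-0.07328764  0.65630529 -0.75092762]
 [ 0.06661385 -0.74804958 -0.66029116]] [0.53807021 0.08550862 1.36451328] 2
strip [(array([341.6, 186.1]), 0.87), (array([328.8, 273.9]), 0.59), (array([268.3, 150.9]), 0.52), (array([192.7, 165.9]), 0.52)]
slab [(array([258.7, 158.9]), 0.8)]
jig [(array([237.6, 251. ]), 0.85)]
pin [(array([229. , 248.7]), 0.21)]
```

View pics/top0.png

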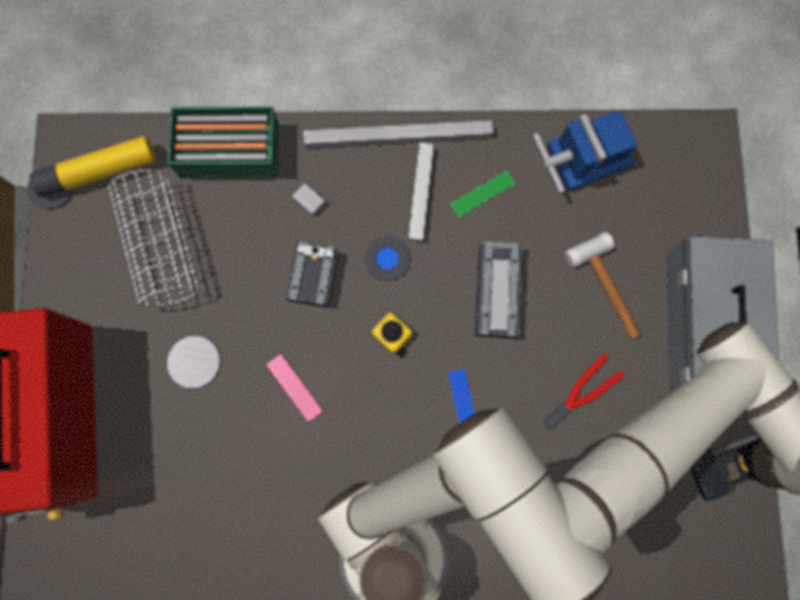

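View pics/side0.png

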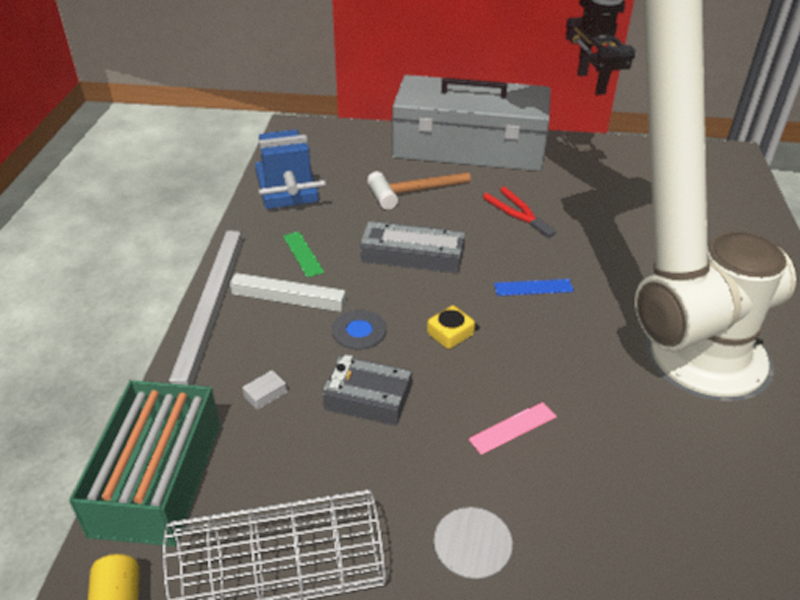

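```bash
cat > h.py <<'E'
from station import r, viewer, job, spotter
import cv2, numpy as np
from scipy.optimize import minimize
def proj(p,X):
    c=np.asarray(X)@p["R"].T+p["t"]; return np.c_[p["fx"]*c[:,0]/c[:,2]+p["cx"],p["fy"]*c[:,1]/c[:,2]+p["cy"]]
def box(x0,x1,y0,y1,z0,z1): return np.array([[x,y,z] for x in(x0,x1) for y in(y0,y1) for z in(z0,z1)])/1000
def place(P,q):
    c,s=np.cos(q[2]),np.sin(q[2]); return P@np.array([[c,-s,0],[s,c,0],[0,0,1]]).T+[q[0],q[1],0]
def hullmask(p,X):
    m=np.zeros((384*4,512*4),np.uint8); u=(proj(p,X)+.5)*4-.5
    h=cv2.convexHull(u.astype(np.float32))
    cv2.fillConvexPoly(m,np.round(h*16).astype(np.int32),255,shift=4)
    return cv2.resize(m,(512,384),interpolation=cv2.INTER_AREA)/255.
def unproj(p,uv,z):
    d=p["R"].T@np.array([(uv[0]-p["cx"])/p["fx"],(uv[1]-p["cy"])/p["fy"],1]); o=-p["R"].T@p["t"]
    return o+d*(z-o[2])/d[2]
def fit(boxes,pm,q0):
    def cost(q):
        c=0
        for p,m in pm:
            h=np.max([hullmask(p,place(b,q)) for b in boxes],0); c+=1-np.minimum(h,m).sum()/np.maximum(h,m).sum()
        return c
    S=np.array([q0]+[np.array(q0)+d for d in np.diag([.012,.012,.12])])
    o=minimize(cost,q0,method="Nelder-Mead",options=dict(initial_simplex=S,xatol=1e-4,fatol=1e-5)); return o.x,o.fun
SLAB=[box(-100,100,-45,45,0,40),box(-100,100,-36,36,40,44)]
JIG=[box(-55,70,-45,45,0,40),box(-55,70,-37,37,40,46)]
E
python3 - <<'E'
from h import *
P={n:viewer.capture(n) for n in("top","side")}
def best(k,p,uv):
    L=spotter.silhouettes(k,p); d=min(L,key=lambda d:np.hypot(*(np.array(d["uv"])-uv))); print(k,d["uv"],d["score"],d["region"].sum()); return d["region"]
np.set_printoptions(precision=4,suppress=True)
M={}
for k,B,ut,us in(("slab",SLAB,(320,186),(263,158)),("jig",JIG,(201,175),(236,250))):
    M[k]=[(P["top"],best(k,P["top"],ut)),(P["side"],best(k,P["side"],us))]
    q0=[*unproj(P["top"],ut,.03)[:2],0]
    for s in(M[k],M[k][:1],M[k][1:]):
        q,f=fit(B,s,q0); print(k,q[:2],np.degrees(q[2]),f)
        if s is M[k]: Q=q; np.save(k+".npy",q)
    for n,(p,m) in zip(("top","side"),M[k]):
        im=cv2.resize(p["image"],None,fx=4,fy=4,interpolation=cv2.INTER_CUBIC)
        for b in B:
            h=cv2.convexHull(((proj(p,place(b,Q))+.5)*4-.5).astype(np.float32)); cv2.polylines(im,[np.round(h).astype(int)],True,(255,0,0),1)
        if k=="slab": hs=box(-100,88,-20,20,40,40)[[0,2,6,4]]
        else: hs=box(-55,50,-21,21,40,40)[[0,2,6,4]]
        cv2.polylines(im,[np.round((proj(p,place(hs,Q))+.5)*4-.5).astype(int)],True,(0,255,0),1)
        u=(np.array(ut if n=="top" else us)*4).astype(int)
        M.setdefault("t",[]).append(im[u[1]-150:u[1]+150,u[0]-200:u[0]+200])
t=M["t"]; cv2.imwrite("pics/fit.png",np.vstack([np.hstack(t[:2]),np.hstack(t[2:])])[:,:,::-1])
for n,p in P.items():
  for d in spotter.silhouettes("strip",p):
    m=d["region"]; print(n,d["uv"],d["score"],m.sum(),cv2.minAreaRect(np.argwhere(m)[:,::-1].astype(np.float32)))
E
```

```text
slab [311.5, 182.9] 0.72 1319
slab [259.5, 162.4] 0.61 1435
slab [ 0.552  -0.2317] -4.534487145612824 0.5087831159773331
slab [ 0.5499 -0.2319] -4.8124398814197855 0.2914306584029148
slab [ 0.553  -0.2313] -4.448784567143882 0.20778711165282648
jig [197.8, 175.4] 0.65 1065
jig [236.2, 248.2] 0.66 1884
jig [0.5812 0.1686] -10.57431551207084 0.11397918249030103
jig [0.5788 0.1678] -10.071881319637198 0.055017996703798366
jig [0.583  0.1692] -10.56973344959419 0.03133608254144171
top [187.3, 244.5] 0.89 436 ((188.09999084472656, 247.80001831054688), (43.400001525878906, 10.800000190734863), 53.13010025024414)
top [306.1, 125.8] 0.79 426 ((308.4606628417969, 123.83706665039062), (10.599977493286133, 41.869911193847656), 57.9946174621582)
top [318.7, 187.5] 0.78 480 ((320.08197021484375, 188.8685302734375), (10.991873741149902, 44.08279037475586), 2.2025980949401855)
top [295.7, 253.6] 0.74 336 ((295.5769348144531, 252.88462829589844), (31.770809173583984, 10.982502937316895), 78.69007110595703)
top [370.1, 249.5] 0.56 591 ((370.45166015625, 250.53717041015625), (20.059484481811523, 57.73960876464844), 52.4314079284668)
top [200.7, 173.9] 0.36 1059 ((200.0, 175.5), (28.044607162475586, 39.0271110534668), 11.309932708740234)
side [267.0, 154.4] 0.78 326 ((268.0445556640625, 152.55447387695312), (46.36873245239258, 7.4627790451049805), 5.710592269897461)
side [339.4, 185.3] 0.57 372 ((340.51605224609375, 183.86888122558594), (8.383384704589844, 46.99907684326172), 87.51044464111328)
side [192.2, 162.5] 0.55 356 ((192.71685791015625, 162.17303466796875), (33.6572265625, 11.471900939941406), 58.570438385009766)
side [234.7, 248.6] 0.15 1810 ((234.05404663085938, 249.76229858398438), (53.720951080322266, 36.656131744384766), 12.804265975952148)
```

View pics/fit.png

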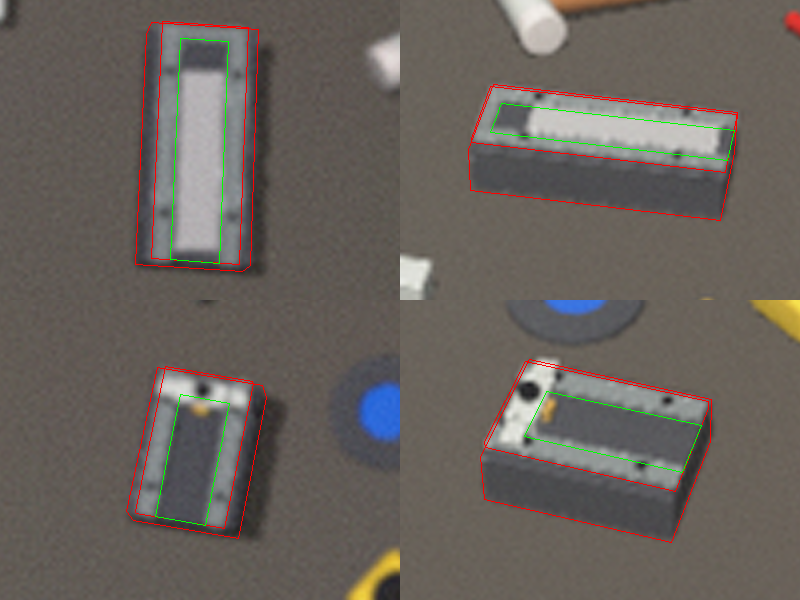

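Run:
```python
from h import *
np.set_printoptions(precision=4,suppress=True)
P={n:viewer.capture(n) for n in("top","side")}
def reg(k,p,uv):
    L=spotter.silhouettes(k,p); d=min(L,key=lambda d:np.hypot(*(np.array(d["uv"])-uv))); return d["region"]
def hullof(m):
    o=np.zeros(m.shape,np.uint8); cv2.fillConvexPoly(o,cv2.convexHull(np.argwhere(m)[:,::-1].astype(np.int32)),1); return o
def clean(m):
    n,l,s,_=cv2.connectedComponentsWithStats(m.astype(np.uint8)); return l==1+np.argmax(s[1:,4])
U={"slab":((320,186),(263,158)),"jig":((201,175),(236,250)),"strip":((319,188),(267,153))}
M={k:[(P[n],clean(reg(k,P[n],u))) for n,u in zip(P,us)] for k,us in U.items()}
S=[(p,hullof(clean(a|b))) for (p,a),(_,b) in zip(M["slab"],M["strip"])]
for k,B,s in(("slab",SLAB,S),("jig",JIG+[box(43,66,-20,20,40,56)],[(p,hullof(m)) for p,m in M["jig"]])):
    q0=np.load(k+".npy")
    for n,t in(("top",s[:1]),("side",s[1:]),("both",s)):
        q,f=fit(B,t,q0); print(k,n,q[:2],np.degrees(q[2]),f)
    np.save(k+".npy",q)
# strip by brightness inside channel: top face rectangle at z=43
q=np.load("slab.npy")
for n,p in P.items():
    g=cv2.cvtColor(p["image"],cv2.COLOR_RGB2GRAY).astype(float)
    xs=np.arange(-120,100,1.); pts=lambda x,y:place(np.c_[x,y,np.full(len(x),43)]/1000,q)
    prof=np.mean([cv2.remap(g.astype(np.float32),*[a.astype(np.float32).reshape(1,-1) for a in proj(p,pts(xs,np.full(len(xs),y))).T],cv2.INTER_LINEAR)[0] for y in(-8,0,8)],0)
    d=np.gradient(prof); 
    hi=prof>(np.percentile(prof,80)+np.percentile(prof[(xs>-90)],3))/2; w=np.where(hi&(xs>-99))[0]; print(n,"strip x from",xs[w[0]],"to",xs[w[-1]])
    ys=np.arange(-30,31,1.)
    pr=np.mean([cv2.remap(g.astype(np.float32),*[a.astype(np.float32).reshape(1,-1) for a in proj(p,pts(np.full(len(ys),x),ys)).T],cv2.INTER_LINEAR)[0] for x in(-60,-30,0,30)],0); print(pr.astype(int))
    for k,Q in(("jig",np.load("jig.npy")),):
        xs=np.arange(10,75,2.)
        pr=cv2.remap(g.astype(np.float32),*[a.astype(np.float32).reshape(1,-1) for a in proj(p,place(np.c_[xs,np.full(len(xs),-13),np.full(len(xs),56)]/1000,Q)).T],cv2.INTER_LINEAR)[0]; print("stop top",pr.astype(int))
# cross-check with strip mask fit
for n,t in(("top",M["strip"][:1]),("side",M["strip"][1:]),("both",M["strip"])):
    a,f=fit([box(-75,75,-18,18,40,43)],t,q); print("strip",n,a[:2],np.degrees(a[2]),f)
```

```text
slab top [ 0.5488 -0.2327] -4.665137134755888 0.02889494836667872
slab side [ 0.5524 -0.2311] -4.9092775789452965 0.02973784401174806
slab both [ 0.5506 -0.2325] -4.651515308680077 0.07956555142481636
jig top [0.5784 0.1683] -10.6033121818345 0.04042632632972387
jig side [0.5815 0.1701] -11.088167315989926 0.0368228904939788
jig both [0.5803 0.1692] -10.901483684712364 0.10066522981250092
top strip x from -89.0 to 95.0
[122 123 123 124 123 124 126 127 129 131 133 138 144 148 154 160 165 170
 172 174 176 177 177 177 178 177 177 176 176 177 178 178 178 177 177 176
 176 177 178 179 179 178 177 175 172 167 160 152 143 137 131 127 124 122
 121 121 121 122 124 125 126]
stop top [ 73  74  75  76  78  79  79  78  75  72  70  69  71  76  86 114 144 171
 191 205 209 209 207 205 199 182 155 126  98  90  87  88  89]
side strip x from -88.0 to 98.0
[140 142 144 146 149 153 157 161 166 170 173 176 179 182 185 188 190 191
 192 194 195 195 196 196 197 197 197 197 197 197 196 196 196 196 196 195
 195 195 195 196 196 196 195 192 189 185 182 177 171 164 156 149 143 139
 137 135 133 133 134 136 137]
stop top [140 144 148 147 141 139 142 147 152 150 149 147 141 143 141 136 136 171
 202 217 212 193 174 164 171 179 176 161 134 112  98  99  99]
strip top [ 0.5363 -0.2329] -4.409982698309924 0.08122986552670619
strip side [ 0.5385 -0.2322] -4.544790233307108 0.12243528585357666
strip both [ 0.5373 -0.2325] -4.431215374359233 0.21012529219455223
```

```bash
cat >> h.py <<'E'
from scipy.spatial.transform import Rotation as Ro
def rot(yaw): 
    c,s=np.cos(np.radians(yaw)),np.sin(np.radians(yaw)); return np.array([[0,-s,c],[0,c,s],[-1,0,0]])
def go(P,yaw):
    s=r.sense(); d=s["ee_rot"].T@(np.array(P)-s["tcp_pos"])/.75; a=Ro.from_matrix(s["ee_rot"].T@rot(yaw)).as_rotvec()/np.pi
    print("t",s["time_s"],"tcp",s["tcp_pos"].round(4),"F",s["wrist_force"].round(2),"w",round(s["gripper_width"],3)); print("T",d.round(4),"mm",(d*750).round(1),"A",a.round(4),"rows",np.linalg.norm(d)*750/41.7)
def loc(k,x,y,z): return place(np.array([[x,y,z]])/1000,np.load(k+".npy"))[0]
np.set_printoptions(precision=4,suppress=True)
E
python3 -c "
import numpy as np
np.save('slab.npy',[.5506,-.2325,np.radians(-4.6)]);np.save('jig.npy',[.5803,.1692,np.radians(-10.8)])"
```

Request:
play_rows(commands=[{"fingers":1,"tx":0,"ty":0.267,"tz":0,"ax":0.127,"ay":0,"az":0},{"fingers":1,"tx":0,"ty":0.267,"tz":0,"ax":0.127,"ay":0,"az":0},{"fingers":1,"tx":0,"ty":0.267,"tz":0,"ax":0.127,"ay":0,"az":0},{"fingers":1,"tx":0,"ty":0.267,"tz":0,"ax":0.127,"ay":0,"az":0},{"fingers":1,"tx":0,"ty":0.267,"tz":0,"ax":0.127,"ay":0,"az":0}])

```text
time_s: 1.72
tcp_pos: [0.1322, -0.4006, 0.2412]
ee_rot: [[-0.0, 0.081, 0.997], [0.001, 0.997, -0.081], [-1.0, 0.001, -0.0]]
wrist_force: [-0.2, -0.2, 0.7]
gripper_width: 0.704
```

```bash
python3 -c "
from h import *
go(loc('slab',20,0,150),-4.6)"
```

```text
t 1.7167 tcp [ 0.1322 -0.4006  0.2412] F [-0.18 -0.25  0.74] w 0.704
T [0.1217 0.2683 0.5648] mm [ 91.2 201.2 423.6] A [-0.0001 -0.0001 -0.0003] rows 11.456399126245799
```

Request:
play_rows(commands=[{"fingers":1,"tx":0.0,"ty":0.1342,"tz":0.1883,"ax":0,"ay":0,"az":0},{"fingers":1,"tx":0.0,"ty":0.1342,"tz":0.1883,"ax":0,"ay":0,"az":0},{"fingers":1,"tx":0.0,"ty":0.1342,"tz":0.1883,"ax":0,"ay":0,"az":0},{"fingers":1,"tx":0.0,"ty":0.1342,"tz":0.1883,"ax":0,"ay":0,"az":0},{"fingers":1,"tx":0.0,"ty":0.1342,"tz":0.1883,"ax":0,"ay":0,"az":0}])

```text
time_s: 2.13
tcp_pos: [0.2864, -0.312, 0.2423]
ee_rot: [[0.003, 0.073, 0.997], [-0.001, 0.997, -0.073], [-1.0, -0.001, 0.003]]
wrist_force: [-0.2, 0.0, -0.1]
gripper_width: 0.322
```

Request:
play_rows(commands=[{"fingers":1,"tx":0.0,"ty":0.1341,"tz":0.1883,"ax":0,"ay":0,"az":0},{"fingers":1,"tx":0.0,"ty":0.1341,"tz":0.1883,"ax":0,"ay":0,"az":0},{"fingers":1,"tx":0.0,"ty":0.1341,"tz":0.1883,"ax":0,"ay":0,"az":0},{"fingers":1,"tx":0.0,"ty":0.1341,"tz":0.1883,"ax":0,"ay":0,"az":0},{"fingers":1,"tx":0.0,"ty":0.1341,"tz":0.1883,"ax":0,"ay":0,"az":0}])

```text
time_s: 2.55
tcp_pos: [0.4357, -0.2228, 0.2416]
ee_rot: [[0.002, 0.075, 0.997], [-0.001, 0.997, -0.075], [-1.0, -0.001, 0.003]]
wrist_force: [0.3, 0.3, 0.3]
gripper_width: 0.021
```

Request:
play_rows(commands=[{"fingers":1,"tx":0.12,"ty":0,"tz":0.1883,"ax":0,"ay":0,"az":0},{"fingers":1,"tx":0.12,"ty":0,"tz":0.1883,"ax":0,"ay":0,"az":0},{"fingers":1,"tx":0.12,"ty":0,"tz":0.1883,"ax":0,"ay":0,"az":0},{"fingers":1,"tx":0.12,"ty":0,"tz":0.1883,"ax":0,"ay":0,"az":0},{"fingers":1,"tx":0.12,"ty":0,"tz":0.1883,"ax":0,"ay":0,"az":0}])

```text
time_s: 2.97
tcp_pos: [0.5742, -0.2359, 0.1426]
ee_rot: [[-0.01, 0.079, 0.997], [0.002, 0.997, -0.079], [-1.0, 0.001, -0.011]]
wrist_force: [-1.6, 0.6, -1.4]
gripper_width: 0.001
```

```bash
python3 -c "
from h import *
go(loc('slab',20,0,67),-4.6)"
```

```text
t 2.9667 tcp [ 0.5742 -0.2359  0.1426] F [-1.56  0.64 -1.38] w 0.001
T [ 0.1008  0.0019 -0.004 ] mm [75.6  1.4 -3. ] A [ 0.0005 -0.0034 -0.0003] rows 1.815553846170463
```

Request:
play_rows(commands=[{"fingers":1,"tx":0.045,"ty":0.002,"tz":-0.003,"ax":0,"ay":0,"az":0},{"fingers":1,"tx":0.085,"ty":0.002,"tz":-0.003,"ax":0,"ay":0,"az":0},{"fingers":1,"tx":0.093,"ty":0.002,"tz":-0.003,"ax":0,"ay":0,"az":0},{"fingers":1,"tx":0.096,"ty":0.002,"tz":-0.003,"ax":0,"ay":0,"az":0},{"fingers":1,"tx":0.096,"ty":0.002,"tz":-0.003,"ax":0,"ay":0,"az":0}])

```text
time_s: 3.38
tcp_pos: [0.57, -0.2349, 0.0805]
ee_rot: [[0.001, 0.079, 0.997], [-0.001, 0.997, -0.079], [-1.0, -0.001, 0.001]]
wrist_force: [0.5, 0.1, 0.4]
gripper_width: 0.01
```

```bash
python3 -c "
from h import *
go(loc('slab',20,0,62),-4.6)
for n in ('top','side'):
    p=viewer.capture(n);u=(proj(p,[loc('slab',0,0,50)])[0]).astype(int)
    c=p['image'][u[1]-50:u[1]+50,u[0]-65:u[0]+65]; I=cv2.resize(c,(400,308),interpolation=3) if n=='top' else np.hstack([I,cv2.resize(c,(400,308),interpolation=3)])
cv2.imwrite('pics/a.png',I[:,:,::-1])"
```

```text
t 3.3833 tcp [ 0.57   -0.2349  0.0805] F [0.51 0.06 0.38] w 0.01
T [0.0246 0.0011 0.0006] mm [18.5  0.8  0.4] A [0.0005 0.0003 0.0002] rows 0.443467513878683
```

View pics/a.png

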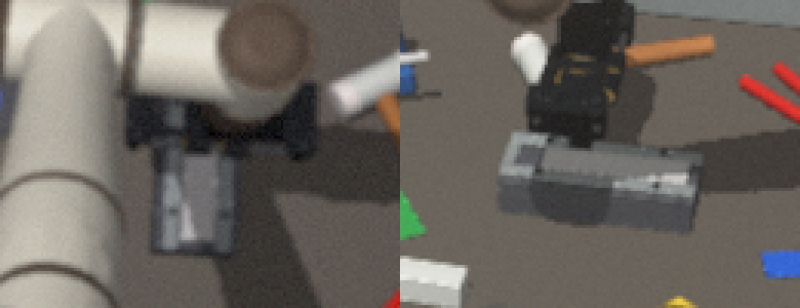

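Request:
play_rows(commands=[{"fingers":1,"tx":0.012,"ty":0.001,"tz":0,"ax":0,"ay":0,"az":0},{"fingers":1,"tx":0.016,"ty":0.001,"tz":0,"ax":0,"ay":0,"az":0},{"fingers":1,"tx":0.018,"ty":0.001,"tz":0,"ax":0,"ay":0,"az":0},{"fingers":1,"tx":0.019,"ty":0.001,"tz":0,"ax":0,"ay":0,"az":0},{"fingers":1,"tx":0.02,"ty":0.001,"tz":0,"ax":0,"ay":0,"az":0}])

```text
time_s: 3.9
tcp_pos: [0.5698, -0.2337, 0.0646]
ee_rot: [[0.0, 0.079, 0.997], [-0.0, 0.997, -0.079], [-1.0, -0.0, 0.0]]
wrist_force: [-0.1, 0.2, -0.3]
gripper_width: 0.001
```

Request:
play_rows(commands=[{"fingers":1,"tx":0.001,"ty":0,"tz":0,"ax":0,"ay":0,"az":0},{"fingers":1,"tx":0.002,"ty":0,"tz":0,"ax":0,"ay":0,"az":0},{"fingers":1,"tx":0.003,"ty":0,"tz":0,"ax":0,"ay":0,"az":0},{"fingers":1,"tx":0.003,"ty":0,"tz":0,"ax":0,"ay":0,"az":0}])

```text
time_s: 4.23
tcp_pos: [0.5699, -0.2337, 0.0625]
ee_rot: [[0.0, 0.079, 0.997], [-0.0, 0.997, -0.079], [-1.0, -0.0, 0.0]]
wrist_force: [-0.2, -0.8, 1.3]
gripper_width: 0.006
```

Request:
play_rows(commands=[{"fingers":1,"tx":0.0003,"ty":0,"tz":0,"ax":0,"ay":0,"az":0},{"fingers":1,"tx":0.0006,"ty":0,"tz":0,"ax":0,"ay":0,"az":0},{"fingers":1,"tx":0.0006,"ty":0,"tz":0,"ax":0,"ay":0,"az":0}])

```text
time_s: 4.48
tcp_pos: [0.5699, -0.2337, 0.0625]
ee_rot: [[0.0, 0.079, 0.997], [-0.0, 0.997, -0.079], [-1.0, -0.0, 0.0]]
wrist_force: [-0.7, 0.9, 6.1]
gripper_width: 0.007
```

Request:
play_rows(commands=[{"fingers":1,"tx":0.0003,"ty":0,"tz":0,"ax":0,"ay":0,"az":0},{"fingers":1,"tx":0.0003,"ty":0,"tz":0,"ax":0,"ay":0,"az":0}])

```text
time_s: 4.65
tcp_pos: [0.5699, -0.2337, 0.0625]
ee_rot: [[0.0, 0.079, 0.997], [-0.0, 0.997, -0.079], [-1.0, -0.0, 0.001]]
wrist_force: [-1.5, 0.8, 6.4]
gripper_width: 0.003
```

Request:
play_rows(commands=[{"fingers":1,"tx":0.0003,"ty":0,"tz":-0.003,"ax":0,"ay":0,"az":0},{"fingers":1,"tx":0.0003,"ty":0,"tz":-0.006,"ax":0,"ay":0,"az":0},{"fingers":1,"tx":0.0003,"ty":0,"tz":-0.009,"ax":0,"ay":0,"az":0},{"fingers":1,"tx":0.0003,"ty":0,"tz":-0.012,"ax":0,"ay":0,"az":0},{"fingers":1,"tx":0.0003,"ty":0,"tz":-0.012,"ax":0,"ay":0,"az":0}])

```text
time_s: 5.07
tcp_pos: [0.5619, -0.2333, 0.0625]
ee_rot: [[0.004, 0.079, 0.997], [-0.001, 0.997, -0.079], [-1.0, -0.001, 0.004]]
wrist_force: [1.2, 0.4, 5.3]
gripper_width: 0.006
```

```bash
cat > front.py <<'E'
from h import *
go(loc('slab',20,0,62),-4.6)
# strip front end: brightness profile along slab axis
for n in ('top','side'):
    p=viewer.capture(n); g=cv2.cvtColor(p['image'],cv2.COLOR_RGB2GRAY).astype(np.float32)
    xs=np.arange(-175,-20,3.)
    for y in (-8,0,8):
        pr=cv2.remap(g,*[a.astype(np.float32).reshape(1,-1) for a in proj(p,np.array([loc('slab',x,y,43) for x in xs])).T],cv2.INTER_LINEAR)[0]
        print(n,y,list(zip(xs.astype(int),pr.astype(int)))[::2])
E
python3 front.py
```

```text
t 5.0667 tcp [ 0.5619 -0.2333  0.0625] F [1.23 0.39 5.33] w 0.006
T [ 0.0007 -0.0002  0.0115] mm [ 0.5 -0.1  8.6] A [0.0005 0.0012 0.0002] rows 0.20735686349318438
top -8 [(np.int64(-175), np.int64(90)), (np.int64(-169), np.int64(87)), (np.int64(-163), np.int64(88)), (np.int64(-157), np.int64(91)), (np.int64(-151), np.int64(91)), (np.int64(-145), np.int64(92)), (np.int64(-139), np.int64(89)), (np.int64(-133), np.int64(92)), (np.int64(-127), np.int64(90)), (np.int64(-121), np.int64(89)), (np.int64(-115), np.int64(83)), (np.int64(-109), np.int64(61)), (np.int64(-103), np.int64(49)), (np.int64(-97), np.int64(95)), (np.int64(-91), np.int64(110)), (np.int64(-85), np.int64(109)), (np.int64(-79), np.int64(113)), (np.int64(-73), np.int64(109)), (np.int64(-67), np.int64(111)), (np.int64(-61), np.int64(109)), (np.int64(-55), np.int64(111)), (np.int64(-49), np.int64(110)), (np.int64(-43), np.int64(111)), (np.int64(-37), np.int64(111)), (np.int64(-31), np.int64(112)), (np.int64(-25), np.int64(110))]
top 0 [(np.int64(-175), np.int64(89)), (np.int64(-169), np.int64(90)), (np.int64(-163), np.int64(
[... 3398 characters left out ...]
.int64(-151), np.int64(62)), (np.int64(-145), np.int64(62)), (np.int64(-139), np.int64(63)), (np.int64(-133), np.int64(62)), (np.int64(-127), np.int64(60)), (np.int64(-121), np.int64(62)), (np.int64(-115), np.int64(62)), (np.int64(-109), np.int64(63)), (np.int64(-103), np.int64(56)), (np.int64(-97), np.int64(109)), (np.int64(-91), np.int64(170)), (np.int64(-85), np.int64(131)), (np.int64(-79), np.int64(124)), (np.int64(-73), np.int64(117)), (np.int64(-67), np.int64(117)), (np.int64(-61), np.int64(116)), (np.int64(-55), np.int64(116)), (np.int64(-49), np.int64(116)), (np.int64(-43), np.int64(116)), (np.int64(-37), np.int64(116)), (np.int64(-31), np.int64(117)), (np.int64(-25), np.int64(118))]
```

Request:
play_rows(commands=[{"fingers":1,"tx":0.0002,"ty":0,"tz":-0.004,"ax":0,"ay":0,"az":0},{"fingers":1,"tx":0.0002,"ty":0,"tz":-0.01,"ax":0,"ay":0,"az":0},{"fingers":1,"tx":0.0002,"ty":0,"tz":-0.016,"ax":0,"ay":0,"az":0},{"fingers":1,"tx":0.0002,"ty":0,"tz":-0.022,"ax":0,"ay":0,"az":0},{"fingers":1,"tx":0.0002,"ty":0,"tz":-0.028,"ax":0,"ay":0,"az":0}])

```text
time_s: 5.58
tcp_pos: [0.5416, -0.2317, 0.0625]
ee_rot: [[0.005, 0.078, 0.997], [-0.001, 0.997, -0.078], [-1.0, -0.001, 0.005]]
wrist_force: [2.5, 0.5, 5.9]
gripper_width: 0.007
```

Request:
play_rows(commands=[{"fingers":1,"tx":0,"ty":0,"tz":-0.006,"ax":0,"ay":0,"az":0},{"fingers":1,"tx":0,"ty":0,"tz":-0.012,"ax":0,"ay":0,"az":0},{"fingers":1,"tx":0,"ty":0,"tz":-0.018,"ax":0,"ay":0,"az":0},{"fingers":1,"tx":0,"ty":0,"tz":-0.024,"ax":0,"ay":0,"az":0},{"fingers":1,"tx":0,"ty":0,"tz":-0.028,"ax":0,"ay":0,"az":0}])

```text
time_s: 6.0
tcp_pos: [0.5205, -0.2301, 0.0624]
ee_rot: [[0.005, 0.078, 0.997], [-0.001, 0.997, -0.078], [-1.0, -0.001, 0.005]]
wrist_force: [2.7, -0.3, 7.0]
gripper_width: 0.005
```

```bash
cat > front.py <<'E'
from h import *
import sys
go(loc('slab',20,0,62),-4.6)
for n in ('top','side'):
    p=viewer.capture(n); g=cv2.cvtColor(p['image'],cv2.COLOR_RGB2GRAY).astype(np.float32)
    xs=np.arange(-178,-80,1.)
    for y in (-8,8):
        pr=cv2.remap(g,*[a.astype(np.float32).reshape(1,-1) for a in proj(p,np.array([loc('slab',x,y,43) for x in xs])).T],cv2.INTER_LINEAR)[0]
        w=np.argmax(np.convolve(pr,[1,1,1,-1,-1,-1],'same')[5:-5])+5; print(n,y,'front',xs[w],pr[::6].astype(int))
E
python3 front.py
```

```text
t 6.0 tcp [ 0.5205 -0.2301  0.0624] F [ 2.67 -0.35  6.98] w 0.005
T [ 0.0009 -0.0001  0.067 ] mm [ 0.7 -0.1 50.2] A [0.0006 0.0015 0.0003] rows 1.204389178303327
top -8 front -137.0 [ 90  90  90  90  87  85  74  99 111 110 108 112 109 111 110 112 111]
top 8 front -139.0 [ 90  90  87  87  87  89 103 161 158 137 117 111 112 110 110 111 111]
side -8 front -138.0 [ 61  62  63  61  62  61  64 107 117 116 118 118 115 118 120 117 118]
side 8 front -139.0 [ 60  63  62  62  66  63  68 177 181 172 136 133 123 117 116 118 119]
```

Request:
play_rows(commands=[{"fingers":1,"tx":0,"ty":0,"tz":-0.004,"ax":0,"ay":0,"az":0},{"fingers":1,"tx":0,"ty":0,"tz":-0.008,"ax":0,"ay":0,"az":0},{"fingers":1,"tx":0,"ty":0,"tz":-0.012,"ax":0,"ay":0,"az":0},{"fingers":1,"tx":0,"ty":0,"tz":-0.014,"ax":0,"ay":0,"az":0},{"fingers":1,"tx":0,"ty":0,"tz":-0.014,"ax":0,"ay":0,"az":0}])

```text
time_s: 6.52
tcp_pos: [0.5099, -0.2292, 0.0624]
ee_rot: [[0.004, 0.078, 0.997], [-0.001, 0.997, -0.078], [-1.0, -0.001, 0.004]]
wrist_force: [0.6, 1.0, 7.0]
gripper_width: 0.008
```

Request:
play_rows(commands=[{"fingers":1,"tx":-0.02,"ty":0,"tz":0,"ax":0,"ay":0,"az":0},{"fingers":1,"tx":-0.06,"ty":0,"tz":0,"ax":0,"ay":0,"az":0},{"fingers":1,"tx":-0.1,"ty":0,"tz":0,"ax":0,"ay":0,"az":0},{"fingers":-1,"tx":-0.1,"ty":0,"tz":0,"ax":0,"ay":0,"az":0}])

```text
time_s: 6.85
tcp_pos: [0.5107, -0.2297, 0.1411]
ee_rot: [[0.008, 0.078, 0.997], [-0.003, 0.997, -0.078], [-1.0, -0.002, 0.008]]
wrist_force: [1.3, 0.4, 0.8]
gripper_width: 0.033
```

```bash
python3 front.py; python3 -c "
from h import *
go(loc('slab',-124,0,100),-4.6)"
```

```text
t 6.85 tcp [ 0.5107 -0.2297  0.1411] F [1.31 0.42 0.77] w 0.033
T [0.1061 0.0005 0.0791] mm [79.6  0.4 59.3] A [0.0007 0.0026 0.0006] rows 2.380934626693187
top -8 front -151.0 [ 90  87  86  81  82 154 175 177 178 174 174 171 155 130 119 108 109]
top 8 front -149.0 [ 90  90  86  90  94 151 175 176 174 175 174 175 179 176 177 178 162]
side -8 front -148.0 [ 64  64  61  63  62 140 198 198 199 200 193 186 163 153 146 132 128]
side 8 front -149.0 [ 82  76  70  66  64 158 200 198 200 198 194 200 199 201 199 197 195]
t 6.95 tcp [ 0.5079 -0.2287  0.1366] F [ 0.04 -0.91 -0.29] w 0.101
T [ 0.0487 -0.0005 -0.1082] mm [ 36.5  -0.4 -81.2] A [ 0.0001  0.0002 -0.0002] rows 2.134354071215137
```

Request:
play_rows(commands=[{"fingers":-1,"tx":0,"ty":-0.0005,"tz":-0.05,"ax":0,"ay":0,"az":0},{"fingers":-1,"tx":0,"ty":-0.0005,"tz":-0.1,"ax":0,"ay":0,"az":0},{"fingers":-1,"tx":0,"ty":-0.0005,"tz":-0.1085,"ax":0,"ay":0,"az":0},{"fingers":-1,"tx":0,"ty":-0.0005,"tz":-0.1085,"ax":0,"ay":0,"az":0},{"fingers":-1,"tx":0,"ty":-0.0005,"tz":-0.1085,"ax":0,"ay":0,"az":0}])

```text
time_s: 7.37
tcp_pos: [0.4266, -0.2227, 0.1355]
ee_rot: [[-0.002, 0.079, 0.997], [0.0, 0.997, -0.079], [-1.0, 0.0, -0.002]]
wrist_force: [1.2, 0.1, -0.2]
gripper_width: 0.47
```

Request:
play_rows(commands=[{"fingers":-1,"tx":0,"ty":0,"tz":0,"ax":0,"ay":0,"az":0},{"fingers":-1,"tx":0,"ty":0,"tz":0,"ax":0,"ay":0,"az":0},{"fingers":-1,"tx":0,"ty":0,"tz":0,"ax":0,"ay":0,"az":0},{"fingers":-1,"tx":0.02,"ty":0,"tz":0,"ax":0,"ay":0,"az":0},{"fingers":-1,"tx":0.04,"ty":0,"tz":0,"ax":0,"ay":0,"az":0}])

```text
time_s: 7.78
tcp_pos: [0.4287, -0.2229, 0.1064]
ee_rot: [[0.003, 0.079, 0.997], [-0.0, 0.997, -0.079], [-1.0, -0.0, 0.003]]
wrist_force: [-0.6, -0.2, -0.3]
gripper_width: 0.846
```

```bash
python3 -c "
from h import *
go(loc('slab',-124.5,0,42),-4.6)"
```

```text
t 7.7833 tcp [ 0.4287 -0.2229  0.1064] F [-0.6  -0.21 -0.26] w 0.846
T [ 0.0859  0.0003 -0.0032] mm [64.4  0.2 -2.4] A [0.0004 0.0009 0.0001] rows 1.5456078994212459
```

Request:
play_rows(commands=[{"fingers":-1,"tx":0.03,"ty":0,"tz":0,"ax":0,"ay":0,"az":0},{"fingers":-1,"tx":0.06,"ty":0,"tz":-0.001,"ax":0,"ay":0,"az":0},{"fingers":-1,"tx":0.078,"ty":0,"tz":-0.001,"ax":0,"ay":0,"az":0},{"fingers":-1,"tx":0.082,"ty":0,"tz":-0.001,"ax":0,"ay":0,"az":0},{"fingers":-1,"tx":0.082,"ty":0,"tz":-0.001,"ax":0,"ay":0,"az":0}])

```text
time_s: 8.2
tcp_pos: [0.4264, -0.2226, 0.0437]
ee_rot: [[-0.003, 0.079, 0.997], [0.0, 0.997, -0.079], [-1.0, 0.0, -0.003]]
wrist_force: [0.1, 0.4, 0.5]
gripper_width: 0.999
```

```bash
cat > shot.py <<'E'
from h import *
import sys
k,x,z,name=sys.argv[1],float(sys.argv[2]),float(sys.argv[3]),sys.argv[4]
I=[]
for n in ('top','side'):
    p=viewer.capture(n);u=(proj(p,[loc(k,x,0,z)])[0]).astype(int)
    c=p['image'][max(0,u[1]-50):u[1]+50,u[0]-65:u[0]+65]; I.append(cv2.resize(c,(400,308),interpolation=3))
cv2.imwrite(f'pics/{name}.png',np.hstack(I)[:,:,::-1])
E
python3 -c "
from h import *
go(loc('slab',-124.5,0,42),-4.6)"; python3 shot.py slab -100 50 b
```

```text
t 8.2 tcp [ 0.4264 -0.2226  0.0437] F [0.08 0.36 0.48] w 0.999
T [0.0023 0.0002 0.0001] mm [1.7 0.1 0.1] A [ 0.0004 -0.0008 -0.    ] rows 0.04122802160509509
```

View pics/b.png

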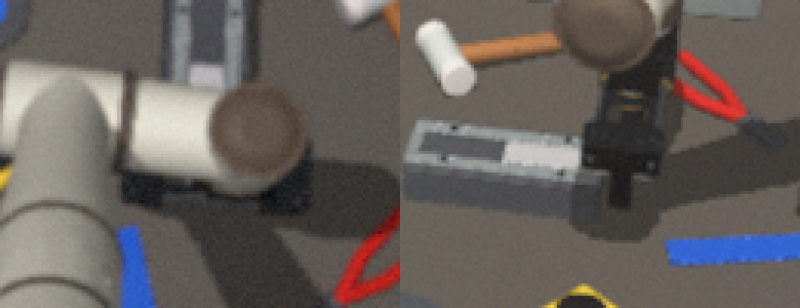

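Request:
play_rows(commands=[{"fingers":1,"tx":0.001,"ty":0,"tz":0,"ax":0,"ay":0,"az":0},{"fingers":1,"tx":0.001,"ty":0,"tz":0,"ax":0,"ay":0,"az":0},{"fingers":1,"tx":0.001,"ty":0,"tz":0,"ax":0,"ay":0,"az":0},{"fingers":1,"tx":0.001,"ty":0,"tz":0,"ax":0,"ay":0,"az":0},{"fingers":1,"tx":0.001,"ty":0,"tz":0,"ax":0,"ay":0,"az":0}])

```text
time_s: 8.72
tcp_pos: [0.4267, -0.2227, 0.0444]
ee_rot: [[0.001, 0.079, 0.997], [-0.0, 0.997, -0.079], [-1.0, -0.0, 0.001]]
wrist_force: [-0.4, 0.1, -0.1]
gripper_width: 0.708
```

Request:
play_rows(commands=[{"fingers":1,"tx":0,"ty":0,"tz":0,"ax":0,"ay":0,"az":0},{"fingers":1,"tx":0,"ty":0,"tz":0,"ax":0,"ay":0,"az":0},{"fingers":1,"tx":0,"ty":0,"tz":0,"ax":0,"ay":0,"az":0},{"fingers":1,"tx":0,"ty":0,"tz":0,"ax":0,"ay":0,"az":0},{"fingers":1,"tx":0,"ty":0,"tz":0,"ax":0,"ay":0,"az":0}])

```text
time_s: 9.13
tcp_pos: [0.4265, -0.2227, 0.044]
ee_rot: [[-0.0, 0.079, 0.997], [0.0, 0.997, -0.079], [-1.0, 0.0, -0.0]]
wrist_force: [0.1, 0.1, 0.3]
gripper_width: 0.401
```

Request:
play_rows(commands=[{"fingers":1,"tx":0,"ty":0,"tz":0,"ax":0,"ay":0,"az":0},{"fingers":1,"tx":0,"ty":0,"tz":0,"ax":0,"ay":0,"az":0}])

```text
time_s: 9.3
tcp_pos: [0.4265, -0.2227, 0.044]
ee_rot: [[-0.0, 0.079, 0.997], [0.0, 0.997, -0.079], [-1.0, 0.0, -0.0]]
wrist_force: [0.7, 0.7, -0.6]
gripper_width: 0.402
```

Request:
play_rows(commands=[{"fingers":1,"tx":-0.004,"ty":0,"tz":0,"ax":0,"ay":0,"az":0},{"fingers":1,"tx":-0.012,"ty":0,"tz":0,"ax":0,"ay":0,"az":0},{"fingers":1,"tx":-0.024,"ty":0,"tz":0,"ax":0,"ay":0,"az":0},{"fingers":1,"tx":-0.036,"ty":0,"tz":0,"ax":0,"ay":0,"az":0},{"fingers":1,"tx":-0.048,"ty":0,"tz":0,"ax":0,"ay":0,"az":0}])

```text
time_s: 9.72
tcp_pos: [0.4267, -0.2227, 0.0812]
ee_rot: [[0.001, 0.079, 0.997], [-0.0, 0.997, -0.079], [-1.0, -0.0, 0.001]]
wrist_force: [0.8, -0.0, -1.0]
gripper_width: 0.402
```

Request:
play_rows(commands=[{"fingers":1,"tx":-0.015,"ty":0,"tz":0,"ax":0,"ay":0,"az":0},{"fingers":1,"tx":-0.035,"ty":0,"tz":0,"ax":0,"ay":0,"az":0},{"fingers":1,"tx":-0.06,"ty":0,"tz":0,"ax":0,"ay":0,"az":0},{"fingers":1,"tx":-0.075,"ty":0,"tz":0,"ax":0,"ay":0,"az":0},{"fingers":1,"tx":-0.075,"ty":0,"tz":0,"ax":0,"ay":0,"az":0}])

```text
time_s: 10.13
tcp_pos: [0.4284, -0.2232, 0.1397]
ee_rot: [[0.007, 0.078, 0.997], [-0.002, 0.997, -0.078], [-1.0, -0.001, 0.007]]
wrist_force: [0.1, -0.6, -1.9]
gripper_width: 0.403
```

```bash
python3 shot.py slab -80 130 c; python3 -c "
from h import *
go(loc('jig',-140,0,140),-10.8); print(r.sense()['joints'])"
```

```text
t 10.2333 tcp [ 0.4265 -0.2226  0.1369] F [-0.07  0.66 -1.7 ] w 0.398
T [-0.0041  0.5573 -0.0227] mm [ -3. 418. -17.] A [ 0.0347  0.0005 -0.0001] rows 10.032305485112845
[ -8.1721  14.4456 -27.74    -0.0281 -47.7283 -86.364 ]
```

View pics/c.png

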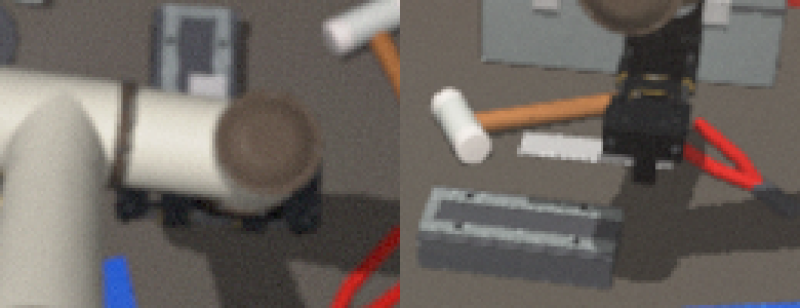

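Request:
play_rows(commands=[{"fingers":1,"tx":0,"ty":0.025,"tz":0,"ax":0,"ay":0,"az":0},{"fingers":1,"tx":0,"ty":0.065,"tz":0,"ax":0,"ay":0,"az":0},{"fingers":1,"tx":0,"ty":0.105,"tz":0,"ax":0,"ay":0,"az":0},{"fingers":1,"tx":0,"ty":0.145,"tz":0,"ax":0,"ay":0,"az":0},{"fingers":1,"tx":0,"ty":0.185,"tz":0,"ax":0,"ay":0,"az":0}])

```text
time_s: 10.65
tcp_pos: [0.4365, -0.0833, 0.1353]
ee_rot: [[-0.002, 0.08, 0.997], [-0.0, 0.997, -0.08], [-1.0, -0.0, -0.002]]
wrist_force: [0.5, -0.3, -1.4]
gripper_width: 0.405
```

Request:
play_rows(commands=[{"fingers":1,"tx":0,"ty":0.04,"tz":0,"ax":0.007,"ay":0,"az":0},{"fingers":1,"tx":0,"ty":0.08,"tz":0,"ax":0.014,"ay":0,"az":0},{"fingers":1,"tx":0,"ty":0.12,"tz":0,"ax":0.021,"ay":0,"az":0},{"fingers":1,"tx":0,"ty":0.16,"tz":0,"ax":0.028,"ay":0,"az":0},{"fingers":1,"tx":0,"ty":0.2,"tz":0,"ax":0.035,"ay":0,"az":0}])

```text
time_s: 11.07
tcp_pos: [0.4484, 0.0664, 0.1353]
ee_rot: [[-0.002, 0.189, 0.982], [-0.001, 0.982, -0.189], [-1.0, -0.001, -0.002]]
wrist_force: [0.8, -0.0, -1.1]
gripper_width: 0.398
```

```bash
python3 -c "
from h import *
go(loc('jig',-105,0,100),-10.8)
p=viewer.capture('top'); q=np.load('jig.npy')
for k,z in (('tape',.03),('strip',.002),('flap_disc',.008)):
    for d in spotter.find_in(k,p)[:5]:
        X=unproj(p,d['uv'],z); c,s=np.cos(q[2]),np.sin(q[2]); v=X[:2]-q[:2]; print(k,round(d['score'],2),X.round(3),'jig frame',(v@[c,s]).round(3),(v@[-s,c]).round(3))
"
```

```text
t 11.0667 tcp [0.4484 0.0664 0.1353] F [ 0.79 -0.03 -1.12] w 0.398
T [0.0469 0.1677 0.0068] mm [ 35.2 125.8   5.1] A [-0.0006 -0.0006  0.0004] rows 3.134335914855239
tape 0.51 [ 0.441 -0.042  0.03 ] jig frame -0.097 -0.234
strip 0.64 [0.313 0.16  0.002] jig frame -0.261 -0.06
strip 0.63 [0.589 0.049 0.002] jig frame 0.031 -0.116
strip 0.6 [ 0.298 -0.147  0.002] jig frame -0.218 -0.364
strip 0.59 [ 0.769 -0.206  0.002] jig frame 0.255 -0.333
flap_disc 0.6 [0.627 0.006 0.008] jig frame 0.076 -0.151
flap_disc 0.57 [0.605 0.186 0.008] jig frame 0.021 0.021
```

Request:
play_rows(commands=[{"fingers":1,"tx":0,"ty":0.04,"tz":0.002,"ax":0,"ay":0,"az":0},{"fingers":1,"tx":0,"ty":0.08,"tz":0.004,"ax":0,"ay":0,"az":0},{"fingers":1,"tx":0.01,"ty":0.12,"tz":0.006,"ax":0,"ay":0,"az":0},{"fingers":1,"tx":0.03,"ty":0.15,"tz":0.007,"ax":0,"ay":0,"az":0},{"fingers":1,"tx":0.046,"ty":0.167,"tz":0.007,"ax":0,"ay":0,"az":0}])

```text
time_s: 11.68
tcp_pos: [0.4788, 0.1881, 0.1008]
ee_rot: [[0.0, 0.188, 0.982], [0.0, 0.982, -0.188], [-1.0, 0.0, 0.0]]
wrist_force: [0.1, -0.2, -0.7]
gripper_width: 0.399
```

Request:
play_rows(commands=[{"fingers":1,"tx":0.01,"ty":0,"tz":0,"ax":0,"ay":0,"az":0},{"fingers":1,"tx":0.02,"ty":0,"tz":0,"ax":0,"ay":0,"az":0},{"fingers":1,"tx":0.03,"ty":0,"tz":0,"ax":0,"ay":0,"az":0},{"fingers":1,"tx":0.03,"ty":0,"tz":0,"ax":0,"ay":0,"az":0},{"fingers":1,"tx":0.03,"ty":0,"tz":0,"ax":0,"ay":0,"az":0}])

```text
time_s: 12.1
tcp_pos: [0.4778, 0.1859, 0.0791]
ee_rot: [[-0.001, 0.189, 0.982], [-0.001, 0.982, -0.189], [-1.0, -0.001, -0.001]]
wrist_force: [0.8, -0.6, -0.5]
gripper_width: 0.401
```

```bash
python3 shot.py jig 0 60 d; python3 -c "
from h import *
go(loc('jig',-105,0,44),-10.8)"
```

```text
t 12.2 tcp [0.4784 0.1867 0.0798] F [ 0.58  0.6  -1.93] w 0.4
T [ 0.0478  0.0025 -0.0022] mm [35.8  1.9 -1.7] A [-0.0005  0.0002 -0.0002] rows 0.8616012804229706
```

View pics/d.png

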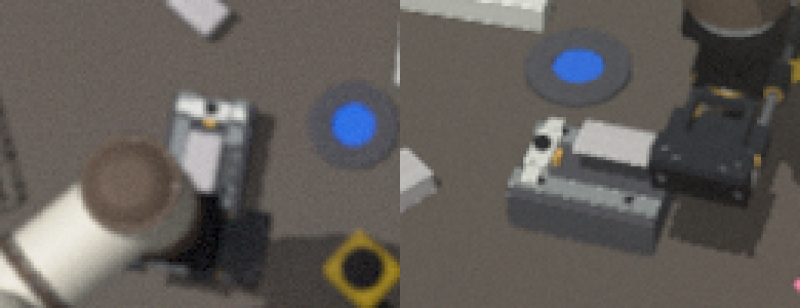

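Request:
play_rows(commands=[{"fingers":1,"tx":0.01,"ty":0.0025,"tz":-0.002,"ax":0,"ay":0,"az":0},{"fingers":1,"tx":0.022,"ty":0.0025,"tz":-0.002,"ax":0,"ay":0,"az":0},{"fingers":1,"tx":0.031,"ty":0.0025,"tz":-0.002,"ax":0,"ay":0,"az":0},{"fingers":1,"tx":0.031,"ty":0.0025,"tz":-0.002,"ax":0,"ay":0,"az":0},{"fingers":1,"tx":0.031,"ty":0.0025,"tz":-0.002,"ax":0,"ay":0,"az":0}])

```text
time_s: 12.62
tcp_pos: [0.4766, 0.189, 0.0552]
ee_rot: [[-0.001, 0.188, 0.982], [-0.001, 0.982, -0.188], [-1.0, -0.001, -0.001]]
wrist_force: [-0.0, 0.3, -2.3]
gripper_width: 0.4
```

Run:
```python
from h import *
go(loc('jig',-105,0,44),-10.8)
z=(r.sense()['tcp_pos'][2]-.001)*1000
for n in ('top','side'):
    p=viewer.capture(n); g=cv2.cvtColor(p['image'],cv2.COLOR_RGB2GRAY).astype(np.float32)
    ys=np.arange(-46,47,2.)
    for x in (-30,-10,10):
      for zz in (z,46):
        u=proj(p,np.array([loc('jig',x,y,zz) for y in ys])).astype(np.float32).T
        print(n,x,zz.__round__(1) if zz!=46 else 46,cv2.remap(g,u[0][None],u[1][None],cv2.INTER_LINEAR)[0].astype(int))
I=cv2.resize(p['image'][200:300,180:310],(780,600),interpolation=3); cv2.imwrite('pics/e.png',I[:,:,::-1])
```

```text
t 12.6167 tcp [0.4766 0.189  0.0552] F [-0.01  0.26 -2.34] w 0.4
T [ 0.015  -0.      0.0008] mm [11.2 -0.   0.6] A [-0.0001 -0.0004  0.0005] rows 0.2695395873098275
top -30 54.2 [ 61  71  81 100 112 113 109 103  99 102 113 115 113 128 144 165 179 190
 190 192 192 193 193 192 188 175 158 140 122 106  97  91  87  87  89  95
  91  80  75  71  71  74  78  75  74  76  79]
top -30 46 [ 58  66  75  89 105 110 110 106 102  97 105 113 112 119 131 151 171 184
 190 191 192 193 194 192 190 178 163 141 122 105  94  88  87  86  86  89
  93  86  78  73  72  72  77  79  76  76  78]
top -10 54.2 [ 60  73  89 107 125 139 148 150 148 144 137 128 118 125 142 163 181 191
 194 193 195 195 194 193 191 191 191 193 194 195 189 180 163 150 143 139
 135 128 119 109 104  99  98  95  91  89  86]
top -10 46 [ 54  66  81  98 116 131 146 148 149 147 142 135 125 119 129 148 172 183
 192 193 195 196 195 193 194 193 192 193 193 194 193 187 172 154 145 138
 134 127 119 108 101  97  97  98  90  85  83]
top 10 54.2 [ 58  64  76  91 110 126 141 145 146 143 135 126 120 123 141 162 182 187
 190 190 192 195 194 194 194 195 1
[... 814 characters left out ...]
84 184 184 185 186 184 181 171 142 101  92
  96 117 133 139 142 143 143 143 140 132 111]
side -10 46 [ 95  95  95 100 113 125 136 140 140 145 152 164 176 179 183 183 184 185
 186 186 186 185 184 185 186 187 186 185 184 171 152 109  77 102 124 136
 141 141 142 142 138 131 116 103  91  86  87]
side 10 54.2 [ 93  93  94  94  93  92  90 102 119 135 146 140 138 142 150 162 172 180
 183 185 186 186 186 187 185 184 185 185 186 188 189 188 184 157 123  83
  82 111 128 140 141 141 141 140 139 130 115]
side 10 46 [ 94  90  89 102 119 138 149 143 139 138 145 157 170 179 182 184 185 186
 186 186 186 184 183 183 185 187 189 189 184 164 136  91  78  98 119 138
 140 141 141 141 141 134 126 111  96  88  84]
```

View pics/e.png

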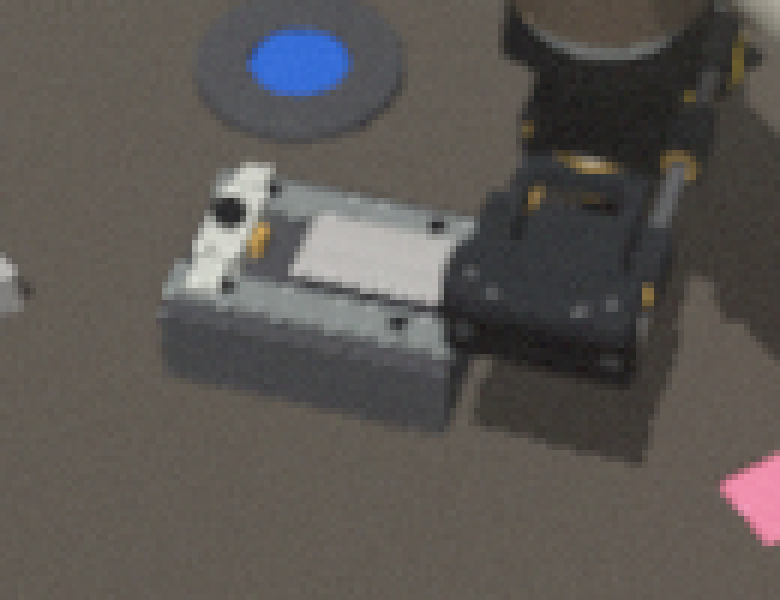

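Request:
play_rows(commands=[{"fingers":1,"tx":0,"ty":-0.002,"tz":0,"ax":0,"ay":0,"az":0},{"fingers":1,"tx":0.003,"ty":-0.002,"tz":0,"ax":0,"ay":0,"az":0},{"fingers":1,"tx":0.006,"ty":-0.002,"tz":0,"ax":0,"ay":0,"az":0},{"fingers":1,"tx":0.007,"ty":-0.002,"tz":0,"ax":0,"ay":0,"az":0},{"fingers":1,"tx":0.008,"ty":-0.002,"tz":0,"ax":0,"ay":0,"az":0}])

```text
time_s: 13.13
tcp_pos: [0.4766, 0.1878, 0.0498]
ee_rot: [[-0.0, 0.188, 0.982], [-0.0, 0.982, -0.188], [-1.0, -0.0, -0.0]]
wrist_force: [0.3, 0.9, -1.5]
gripper_width: 0.399
```

Request:
play_rows(commands=[{"fingers":1,"tx":0.001,"ty":0,"tz":0,"ax":0,"ay":0,"az":0},{"fingers":1,"tx":0.002,"ty":0,"tz":0,"ax":0,"ay":0,"az":0},{"fingers":1,"tx":0.003,"ty":0,"tz":0,"ax":0,"ay":0,"az":0},{"fingers":1,"tx":0.003,"ty":0,"tz":0,"ax":0,"ay":0,"az":0}])

```text
time_s: 13.47
tcp_pos: [0.4766, 0.1878, 0.0476]
ee_rot: [[-0.0, 0.188, 0.982], [-0.0, 0.982, -0.188], [-1.0, -0.0, -0.0]]
wrist_force: [0.9, -0.4, -1.6]
gripper_width: 0.402
```

Request:
play_rows(commands=[{"fingers":1,"tx":0.001,"ty":0,"tz":0,"ax":0,"ay":0,"az":0},{"fingers":1,"tx":0.002,"ty":0,"tz":0,"ax":0,"ay":0,"az":0},{"fingers":1,"tx":0.003,"ty":0,"tz":0,"ax":0,"ay":0,"az":0},{"fingers":1,"tx":0.003,"ty":0,"tz":0,"ax":0,"ay":0,"az":0}])

```text
time_s: 13.8
tcp_pos: [0.4767, 0.1878, 0.0454]
ee_rot: [[-0.0, 0.188, 0.982], [-0.0, 0.982, -0.188], [-1.0, -0.0, -0.0]]
wrist_force: [0.8, 0.3, -1.0]
gripper_width: 0.398
```

Request:
play_rows(commands=[{"fingers":1,"tx":0.0005,"ty":0,"tz":0,"ax":0,"ay":0,"az":0},{"fingers":1,"tx":0.001,"ty":0,"tz":0,"ax":0,"ay":0,"az":0},{"fingers":1,"tx":0.001,"ty":0,"tz":0,"ax":0,"ay":0,"az":0}])

```text
time_s: 14.05
tcp_pos: [0.4767, 0.1879, 0.0448]
ee_rot: [[0.0, 0.188, 0.982], [0.0, 0.982, -0.188], [-1.0, 0.0, 0.0]]
wrist_force: [-0.4, -0.4, -0.9]
gripper_width: 0.402
```

Request:
play_rows(commands=[{"fingers":1,"tx":0.0005,"ty":0,"tz":0,"ax":0,"ay":0,"az":0},{"fingers":1,"tx":0.001,"ty":0,"tz":0,"ax":0,"ay":0,"az":0},{"fingers":1,"tx":0.001,"ty":0,"tz":0,"ax":0,"ay":0,"az":0}])

```text
time_s: 14.3
tcp_pos: [0.4768, 0.1879, 0.044]
ee_rot: [[0.0, 0.188, 0.982], [0.0, 0.982, -0.188], [-1.0, 0.0, 0.0]]
wrist_force: [-0.7, 0.1, -1.4]
gripper_width: 0.403
```

```bash
python3 shot.py jig -20 45 f; python3 -c "
from h import *
go(loc('jig',-105,0,44),-10.8)"
```

```text
t 14.4 tcp [0.4767 0.1878 0.044 ] F [-0.83 -0.32  0.3 ] w 0.404
T [0.     0.0015 0.0003] mm [0.  1.1 0.2] A [-0.0002  0.     -0.    ] rows 0.026634505686410785
```

View pics/f.png

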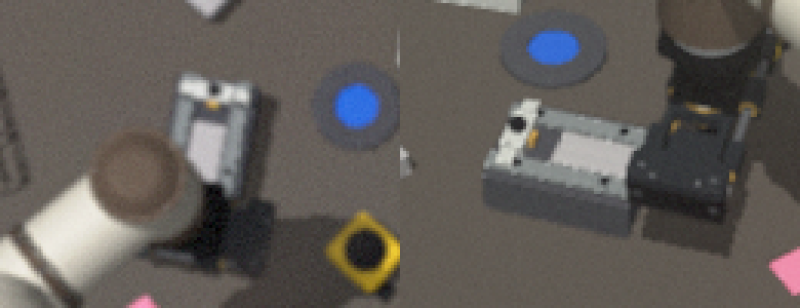

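Request:
play_rows(commands=[{"fingers":1,"tx":0,"ty":0,"tz":0.004,"ax":0,"ay":0,"az":0},{"fingers":1,"tx":0,"ty":0,"tz":0.008,"ax":0,"ay":0,"az":0},{"fingers":1,"tx":0,"ty":0,"tz":0.011,"ax":0,"ay":0,"az":0},{"fingers":1,"tx":0,"ty":0,"tz":0.013,"ax":0,"ay":0,"az":0},{"fingers":1,"tx":0,"ty":0,"tz":0.013,"ax":0,"ay":0,"az":0}])

```text
time_s: 14.82
tcp_pos: [0.4868, 0.186, 0.044]
ee_rot: [[0.0, 0.188, 0.982], [0.0, 0.982, -0.188], [-1.0, 0.0, 0.0]]
wrist_force: [-0.3, 1.3, -1.0]
gripper_width: 0.401
```

Request:
play_rows(commands=[{"fingers":1,"tx":0,"ty":0,"tz":0.001,"ax":0,"ay":0,"az":0},{"fingers":1,"tx":0,"ty":0,"tz":0.003,"ax":0,"ay":0,"az":0},{"fingers":1,"tx":0,"ty":0,"tz":0.004,"ax":0,"ay":0,"az":0},{"fingers":1,"tx":0,"ty":0,"tz":0.005,"ax":0,"ay":0,"az":0}])

```text
time_s: 15.15
tcp_pos: [0.49, 0.1853, 0.044]
ee_rot: [[-0.0, 0.188, 0.982], [-0.0, 0.982, -0.188], [-1.0, -0.0, -0.0]]
wrist_force: [-0.4, 0.7, 0.0]
gripper_width: 0.396
```

Request:
play_rows(commands=[{"fingers":1,"tx":0,"ty":0,"tz":0.001,"ax":0,"ay":0,"az":0},{"fingers":1,"tx":0,"ty":0,"tz":0.002,"ax":0,"ay":0,"az":0},{"fingers":1,"tx":0,"ty":0,"tz":0.003,"ax":0,"ay":0,"az":0}])

```text
time_s: 15.4
tcp_pos: [0.4922, 0.1849, 0.044]
ee_rot: [[-0.0, 0.188, 0.982], [-0.0, 0.982, -0.188], [-1.0, -0.0, -0.0]]
wrist_force: [-0.6, 0.7, 0.8]
gripper_width: 0.401
```

Request:
play_rows(commands=[{"fingers":1,"tx":0,"ty":0,"tz":0.001,"ax":0,"ay":0,"az":0},{"fingers":1,"tx":0,"ty":0,"tz":0.002,"ax":0,"ay":0,"az":0},{"fingers":1,"tx":0,"ty":0,"tz":0.002,"ax":0,"ay":0,"az":0}])

```text
time_s: 15.65
tcp_pos: [0.4938, 0.1846, 0.044]
ee_rot: [[0.0, 0.188, 0.982], [0.0, 0.982, -0.188], [-1.0, 0.0, 0.0]]
wrist_force: [0.4, 0.2, -0.3]
gripper_width: 0.402
```

```bash
cat > gap.py <<'E'
from h import *
go(loc('jig',-80,-1,44),-10.8)
for n in ('top','side'):
    p=viewer.capture(n); g=cv2.cvtColor(p['image'],cv2.COLOR_RGB2GRAY).astype(np.float32)
    xs=np.arange(10,62,2.)
    for y in (-13,12):
        u=proj(p,np.array([loc('jig',x,y,43) for x in xs])).astype(np.float32).T
        print(n,y,'from x=10 step 2',cv2.remap(g,u[0][None],u[1][None],cv2.INTER_LINEAR)[0].astype(int))
E
python3 gap.py
```

```text
t 15.65 tcp [0.4938 0.1846 0.044 ] F [ 0.41  0.16 -0.28] w 0.402
T [0.     0.0001 0.0104] mm [0.  0.1 7.8] A [-0.0002  0.0001 -0.    ] rows 0.18778602511684087
top -13 from x=10 step 2 [187 187 188 188 187 185 187 190 188 187 188 182 173 150 127 112 113 138
 163 188 200 209 214 218 219 215]
top 12 from x=10 step 2 [190 189 189 188 189 189 190 191 193 193 192 187 175 154 132 114 127 146
 176 197 206 202 193 186 178 173]
side -13 from x=10 step 2 [182 183 183 183 183 184 184 184 182 182 184 184 183 173 147 110 115 123
 135 164 177 148  83  43  38  39]
side 12 from x=10 step 2 [188 186 188 187 185 184 184 184 186 185 188 189 187 171 138 105  89  99
 121 145 163 183 196 199 194 189]
```

Request:
play_rows(commands=[{"fingers":1,"tx":0,"ty":0,"tz":0.001,"ax":0,"ay":0,"az":0},{"fingers":1,"tx":0,"ty":0,"tz":0.002,"ax":0,"ay":0,"az":0},{"fingers":1,"tx":0,"ty":0,"tz":0.003,"ax":0,"ay":0,"az":0},{"fingers":1,"tx":0,"ty":0,"tz":0.003,"ax":0,"ay":0,"az":0}])

```text
time_s: 16.08
tcp_pos: [0.4953, 0.184, 0.044]
ee_rot: [[-0.001, 0.188, 0.982], [-0.001, 0.982, -0.188], [-1.0, -0.001, -0.001]]
wrist_force: [-4.3, 1.5, 2.9]
gripper_width: 0.403
```

Request:
play_rows(commands=[{"fingers":1,"tx":0,"ty":0,"tz":0.001,"ax":0,"ay":0,"az":0},{"fingers":1,"tx":0,"ty":0,"tz":0.002,"ax":0,"ay":0,"az":0},{"fingers":1,"tx":0,"ty":0,"tz":0.002,"ax":0,"ay":0,"az":0}])

```text
time_s: 16.33
tcp_pos: [0.4972, 0.1838, 0.044]
ee_rot: [[-0.0, 0.188, 0.982], [-0.0, 0.982, -0.188], [-1.0, -0.0, -0.0]]
wrist_force: [-3.5, 1.0, 2.8]
gripper_width: 0.405
```

Request:
play_rows(commands=[{"fingers":1,"tx":0,"ty":0,"tz":0.001,"ax":0,"ay":0,"az":0},{"fingers":1,"tx":0,"ty":0,"tz":0.002,"ax":0,"ay":0,"az":0},{"fingers":1,"tx":0,"ty":0,"tz":0.002,"ax":0,"ay":0,"az":0}])

```text
time_s: 16.58
tcp_pos: [0.4988, 0.1835, 0.0439]
ee_rot: [[-0.0, 0.188, 0.982], [-0.0, 0.982, -0.188], [-1.0, -0.0, -0.0]]
wrist_force: [-4.0, 0.5, 3.1]
gripper_width: 0.403
```

Request:
play_rows(commands=[{"fingers":1,"tx":0,"ty":0,"tz":0.0007,"ax":0,"ay":0,"az":0},{"fingers":1,"tx":0,"ty":0,"tz":0.0014,"ax":0,"ay":0,"az":0},{"fingers":1,"tx":0,"ty":0,"tz":0.0014,"ax":0,"ay":0,"az":0}])

```text
time_s: 16.83
tcp_pos: [0.4989, 0.1833, 0.0439]
ee_rot: [[-0.002, 0.188, 0.982], [-0.0, 0.982, -0.188], [-1.0, -0.001, -0.002]]
wrist_force: [-7.5, 2.4, 4.1]
gripper_width: 0.401
```

Request:
play_rows(commands=[{"fingers":1,"tx":0,"ty":0,"tz":0.0007,"ax":0,"ay":0,"az":0},{"fingers":1,"tx":0,"ty":0,"tz":0.0007,"ax":0,"ay":0,"az":0}])

```text
time_s: 17.0
tcp_pos: [0.499, 0.1833, 0.0439]
ee_rot: [[-0.003, 0.188, 0.982], [-0.001, 0.982, -0.188], [-1.0, -0.001, -0.002]]
wrist_force: [-8.1, 3.1, 5.1]
gripper_width: 0.401
```

Request:
play_rows(commands=[{"fingers":1,"tx":0,"ty":0,"tz":0.0007,"ax":0,"ay":0,"az":0},{"fingers":1,"tx":0,"ty":0,"tz":0.001,"ax":0,"ay":0,"az":0},{"fingers":1,"tx":0,"ty":0,"tz":0.001,"ax":0,"ay":0,"az":0}])

```text
time_s: 17.25
tcp_pos: [0.499, 0.1832, 0.0439]
ee_rot: [[-0.004, 0.188, 0.982], [-0.001, 0.982, -0.188], [-1.0, -0.002, -0.004]]
wrist_force: [-11.1, 4.3, 7.0]
gripper_width: 0.4
```

```bash
python3 gap.py
```

```text
t 17.25 tcp [0.499  0.1832 0.0439] F [-11.08   4.26   7.05] w 0.4
T [-0.0001  0.0007  0.0033] mm [-0.1  0.5  2.5] A [-0.0003 -0.0011  0.0005] rows 0.06017092836342689
top -13 from x=10 step 2 [188 188 189 188 188 188 188 188 188 186 185 185 187 183 179 167 160 160
 171 188 200 209 213 217 219 215]
top 12 from x=10 step 2 [186 188 189 190 190 190 189 190 191 192 192 193 191 186 180 172 169 169
 185 197 202 200 195 187 179 175]
side -13 from x=10 step 2 [182 182 181 180 183 182 182 184 183 181 181 183 184 183 184 184 167 138
 122 159 176 148  84  47  40  40]
side 12 from x=10 step 2 [186 184 186 189 190 190 187 187 189 185 186 188 190 187 187 184 170 138
 129 143 162 184 197 199 192 189]
```

Request:
play_rows(commands=[{"fingers":1,"tx":0,"ty":0,"tz":-0.001,"ax":0,"ay":0,"az":0},{"fingers":1,"tx":0,"ty":0,"tz":-0.0024,"ax":0,"ay":0,"az":0},{"fingers":1,"tx":0,"ty":0,"tz":-0.0024,"ax":0,"ay":0,"az":0}])

```text
time_s: 17.6
tcp_pos: [0.4989, 0.1834, 0.0439]
ee_rot: [[-0.001, 0.188, 0.982], [-0.0, 0.982, -0.188], [-1.0, -0.0, -0.001]]
wrist_force: [-5.7, 1.5, 3.5]
gripper_width: 0.401
```

Request:
play_rows(commands=[{"fingers":-0.4,"tx":0,"ty":0,"tz":0,"ax":0,"ay":0,"az":0},{"fingers":-0.4,"tx":0,"ty":0,"tz":0,"ax":0,"ay":0,"az":0},{"fingers":-0.4,"tx":0,"ty":0,"tz":0,"ax":0,"ay":0,"az":0},{"fingers":-0.4,"tx":0,"ty":0,"tz":0,"ax":0,"ay":0,"az":0},{"fingers":-0.4,"tx":0,"ty":0,"tz":0,"ax":0,"ay":0,"az":0}])

```text
time_s: 18.02
tcp_pos: [0.4999, 0.1836, 0.044]
ee_rot: [[0.001, 0.188, 0.982], [0.0, 0.982, -0.188], [-1.0, 0.001, 0.001]]
wrist_force: [0.4, -0.3, -0.1]
gripper_width: 0.665
```

Request:
play_rows(commands=[{"fingers":-0.4,"tx":0,"ty":0,"tz":0,"ax":0,"ay":0,"az":0},{"fingers":-0.4,"tx":-0.02,"ty":0,"tz":0,"ax":0,"ay":0,"az":0},{"fingers":-0.4,"tx":-0.06,"ty":0,"tz":0,"ax":0,"ay":0,"az":0},{"fingers":-0.4,"tx":-0.1,"ty":0,"tz":0,"ax":0,"ay":0,"az":0},{"fingers":-0.4,"tx":-0.12,"ty":0,"tz":0,"ax":0,"ay":0,"az":0}])

```text
time_s: 18.43
tcp_pos: [0.5009, 0.1843, 0.1374]
ee_rot: [[0.005, 0.187, 0.982], [0.002, 0.982, -0.187], [-1.0, 0.003, 0.004]]
wrist_force: [0.5, 0.8, 1.2]
gripper_width: 0.7
```

Request:
play_rows(commands=[{"fingers":1,"tx":0,"ty":0,"tz":-0.035,"ax":0,"ay":0,"az":0},{"fingers":1,"tx":0,"ty":0,"tz":-0.07,"ax":0,"ay":0,"az":0},{"fingers":1,"tx":0,"ty":0,"tz":-0.07,"ax":0,"ay":0,"az":0},{"fingers":1,"tx":0,"ty":0,"tz":-0.07,"ax":0,"ay":0,"az":0},{"fingers":1,"tx":0,"ty":0,"tz":-0.07,"ax":0,"ay":0,"az":0}])

```text
time_s: 18.85
tcp_pos: [0.4483, 0.1937, 0.1343]
ee_rot: [[0.001, 0.187, 0.982], [0.001, 0.982, -0.187], [-1.0, 0.001, 0.001]]
wrist_force: [-0.0, 0.6, 0.4]
gripper_width: 0.408
```

Request:
play_rows(commands=[{"fingers":1,"tx":0,"ty":0,"tz":0,"ax":0,"ay":0,"az":0},{"fingers":1,"tx":0,"ty":0,"tz":0,"ax":0,"ay":0,"az":0},{"fingers":1,"tx":0,"ty":0,"tz":0,"ax":0,"ay":0,"az":0},{"fingers":1,"tx":0,"ty":0,"tz":0,"ax":0,"ay":0,"az":0},{"fingers":1,"tx":0,"ty":0,"tz":0,"ax":0,"ay":0,"az":0}])

```text
time_s: 19.27
tcp_pos: [0.448, 0.1932, 0.1338]
ee_rot: [[-0.0, 0.188, 0.982], [-0.0, 0.982, -0.188], [-1.0, -0.0, -0.0]]
wrist_force: [-0.4, 0.5, -0.3]
gripper_width: 0.043
```

```bash
python3 gap.py
python3 - <<'E'
from h import *
go(loc('jig',-130,-1,54),-10.8)
I=[]
for n in ('top','side'):
    p=viewer.capture(n);u=(proj(p,[loc('jig',-20,0,45)])[0]).astype(int)
    I.append(cv2.resize(p['image'][u[1]-40:u[1]+40,u[0]-27:u[0]+27] if n=='top' else p['image'][u[1]-40:u[1]+40,u[0]-40:u[0]+40],(400,592) if n=='top' else (400,592),interpolation=3))
    g=cv2.cvtColor(p['image'],cv2.COLOR_RGB2GRAY).astype(np.float32); xs=np.arange(-130,-80,2.)
    for y in(-8,8):
        w=proj(p,np.array([loc('jig',x,y,43) for x in xs])).astype(np.float32).T; print(n,cv2.remap(g,w[0][None],w[1][None],cv2.INTER_LINEAR)[0].astype(int))
cv2.imwrite('pics/g.png',np.hstack(I)[:,:,::-1])
E
```

```text
t 19.2667 tcp [0.448  0.1932 0.1338] F [-0.39  0.54 -0.27] w 0.043
T [0.1197 0.0004 0.0727] mm [89.8  0.3 54.5] A [-0.0003 -0.0001  0.0001] rows 2.5191298058214064
top -13 from x=10 step 2 [185 187 189 186 186 185 188 192 191 189 188 188 188 181 174 163 157 158
 171 189 200 209 213 217 220 217]
top 12 from x=10 step 2 [190 188 189 190 189 190 192 192 191 192 193 193 192 190 185 178 173 172
 189 202 207 202 194 189 184 179]
side -13 from x=10 step 2 [186 185 184 184 185 185 186 187 186 186 187 187 187 186 186 185 167 137
 122 162 179 150  84  47  43  44]
side 12 from x=10 step 2 [190 186 187 188 188 188 189 189 189 189 190 192 192 190 190 188 177 141
 131 146 162 185 199 203 196 191]
t 19.3667 tcp [0.4479 0.1933 0.1339] F [ 1.09 -0.22 -0.77] w 0.019
T [0.1065 0.0002 0.0061] mm [79.9  0.2  4.6] A [-0.0003 -0.      0.0001] rows 1.918722738038252
top [21 19 17 15 16 19 22 26 27 24 17 17 18 13 11 13 17 19 11  8 10 15 17 15
 13]
top [23 24 24 27 28 27 30 33 35 36 36 40 43 45 47 52 53 51 53 54 55 54 52 53
 51]
side [ 61  62  61  60  58  58  63  65  62  60  62  72  95 106 110 110 111 112
 111 116 147 174 184 184 185]
side [ 59  62  60  58  57  61  61  58  56  58  59  82 104 115 111 122 124 119
 113 111 136 164 184 185 184]
```

View pics/g.png

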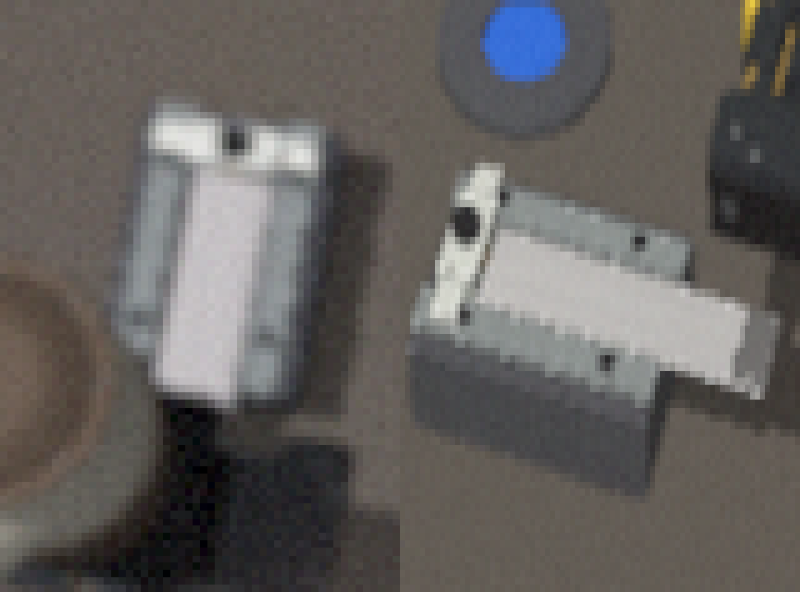

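Request:
play_rows(commands=[{"fingers":1,"tx":0.045,"ty":0,"tz":0,"ax":0,"ay":0,"az":0},{"fingers":1,"tx":0.09,"ty":0,"tz":0,"ax":0,"ay":0,"az":0},{"fingers":1,"tx":0.105,"ty":0,"tz":0,"ax":0,"ay":0,"az":0},{"fingers":1,"tx":0.105,"ty":0,"tz":0,"ax":0,"ay":0,"az":0},{"fingers":1,"tx":0.105,"ty":0,"tz":0,"ax":0,"ay":0,"az":0}])

```text
time_s: 19.88
tcp_pos: [0.4478, 0.1933, 0.055]
ee_rot: [[-0.001, 0.188, 0.982], [-0.001, 0.982, -0.188], [-1.0, -0.001, -0.0]]
wrist_force: [0.3, -0.2, 0.5]
gripper_width: 0.005
```

Request:
play_rows(commands=[{"fingers":1,"tx":0,"ty":0,"tz":0.005,"ax":0,"ay":0,"az":0},{"fingers":1,"tx":0,"ty":0,"tz":0.01,"ax":0,"ay":0,"az":0},{"fingers":1,"tx":0,"ty":0,"tz":0.015,"ax":0,"ay":0,"az":0},{"fingers":1,"tx":0,"ty":0,"tz":0.018,"ax":0,"ay":0,"az":0},{"fingers":1,"tx":0,"ty":0,"tz":0.018,"ax":0,"ay":0,"az":0}])

```text
time_s: 20.3
tcp_pos: [0.462, 0.1911, 0.0559]
ee_rot: [[0.002, 0.189, 0.982], [0.001, 0.982, -0.189], [-1.0, 0.001, 0.001]]
wrist_force: [0.8, 0.5, -1.2]
gripper_width: 0.007
```

Request:
play_rows(commands=[{"fingers":1,"tx":0,"ty":0,"tz":0.001,"ax":0,"ay":0,"az":0},{"fingers":1,"tx":0,"ty":0,"tz":0.002,"ax":0,"ay":0,"az":0},{"fingers":1,"tx":0,"ty":0,"tz":0.002,"ax":0,"ay":0,"az":0}])

```text
time_s: 20.55
tcp_pos: [0.4625, 0.1905, 0.0553]
ee_rot: [[0.0, 0.188, 0.982], [0.0, 0.982, -0.188], [-1.0, 0.0, 0.0]]
wrist_force: [-0.0, -0.1, -0.3]
gripper_width: 0.003
```

Request:
play_rows(commands=[{"fingers":1,"tx":0,"ty":0,"tz":0.001,"ax":0,"ay":0,"az":0},{"fingers":1,"tx":0,"ty":0,"tz":0.002,"ax":0,"ay":0,"az":0},{"fingers":1,"tx":0,"ty":0,"tz":0.003,"ax":0,"ay":0,"az":0},{"fingers":1,"tx":0,"ty":0,"tz":0.003,"ax":0,"ay":0,"az":0}])

```text
time_s: 20.88
tcp_pos: [0.4631, 0.1897, 0.0549]
ee_rot: [[-0.003, 0.189, 0.982], [-0.001, 0.982, -0.189], [-1.0, -0.002, -0.003]]
wrist_force: [-5.5, 1.6, 3.0]
gripper_width: 0.005
```

Request:
play_rows(commands=[{"fingers":1,"tx":0,"ty":0,"tz":0.001,"ax":0,"ay":0,"az":0},{"fingers":1,"tx":0,"ty":0,"tz":0.001,"ax":0,"ay":0,"az":0}])

```text
time_s: 21.05
tcp_pos: [0.4633, 0.1895, 0.0549]
ee_rot: [[-0.004, 0.189, 0.982], [-0.002, 0.982, -0.189], [-1.0, -0.002, -0.004]]
wrist_force: [-7.9, 3.2, 4.3]
gripper_width: 0.006
```

Request:
play_rows(commands=[{"fingers":1,"tx":0,"ty":0,"tz":0.001,"ax":0,"ay":0,"az":0},{"fingers":1,"tx":0,"ty":0,"tz":0.0015,"ax":0,"ay":0,"az":0},{"fingers":1,"tx":0,"ty":0,"tz":0.0015,"ax":0,"ay":0,"az":0}])

```text
time_s: 21.3
tcp_pos: [0.4634, 0.1892, 0.0548]
ee_rot: [[-0.006, 0.189, 0.982], [-0.002, 0.982, -0.189], [-1.0, -0.003, -0.006]]
wrist_force: [-10.4, 4.2, 6.5]
gripper_width: 0.005
```

Request:
play_rows(commands=[{"fingers":1,"tx":0,"ty":0,"tz":-0.01,"ax":0,"ay":0,"az":0},{"fingers":1,"tx":0,"ty":0,"tz":-0.03,"ax":0,"ay":0,"az":0},{"fingers":1,"tx":-0.02,"ty":0,"tz":-0.05,"ax":0,"ay":0,"az":0},{"fingers":1,"tx":-0.07,"ty":0,"tz":-0.07,"ax":0,"ay":0,"az":0},{"fingers":1,"tx":-0.12,"ty":0,"tz":-0.07,"ax":0,"ay":0,"az":0}])

```text
time_s: 21.72
tcp_pos: [0.4121, 0.1985, 0.1449]
ee_rot: [[-0.004, 0.187, 0.982], [-0.004, 0.982, -0.187], [-1.0, -0.004, -0.003]]
wrist_force: [0.4, 1.3, 0.1]
gripper_width: 0.004
```

Request:
play_rows(commands=[{"fingers":1,"tx":-0.05,"ty":0,"tz":0,"ax":0,"ay":0,"az":0},{"fingers":1,"tx":-0.1,"ty":-0.05,"tz":0,"ax":0,"ay":0,"az":0},{"fingers":1,"tx":-0.1,"ty":-0.1,"tz":0,"ax":0,"ay":0,"az":0},{"fingers":1,"tx":-0.1,"ty":-0.15,"tz":0,"ax":0,"ay":0,"az":0},{"fingers":1,"tx":-0.1,"ty":-0.2,"tz":0,"ax":0,"ay":0,"az":0}])

```text
time_s: 22.13
tcp_pos: [0.3864, 0.0511, 0.2214]
ee_rot: [[0.003, 0.187, 0.982], [0.002, 0.982, -0.187], [-1.0, 0.002, 0.003]]
wrist_force: [1.3, 0.7, -0.3]
gripper_width: 0.002
```

```bash
python3 gap.py;  python3 shot.py jig -30 45 z
```

```text
t 22.1333 tcp [0.3864 0.0511 0.2214] F [ 1.27  0.73 -0.3 ] w 0.002
T [0.2373 0.2012 0.1172] mm [178.  150.9  87.9] A [ 0.0002  0.001  -0.0007] rows 5.98017750514399
top -13 from x=10 step 2 [186 186 186 183 181 181 183 187 187 186 185 184 183 179 173 163 159 159
 170 187 200 208 212 215 216 212]
top 12 from x=10 step 2 [187 186 187 189 188 187 188 187 188 188 188 190 189 184 177 168 164 164
 181 194 202 199 191 184 178 173]
side -13 from x=10 step 2 [197 195 194 195 195 197 198 199 196 196 196 197 196 198 198 195 178 148
 132 169 188 158  89  48  43  45]
side 12 from x=10 step 2 [201 198 198 201 203 203 201 200 201 199 202 204 205 201 201 196 179 141
 137 153 173 196 211 214 207 201]
```

View pics/z.png

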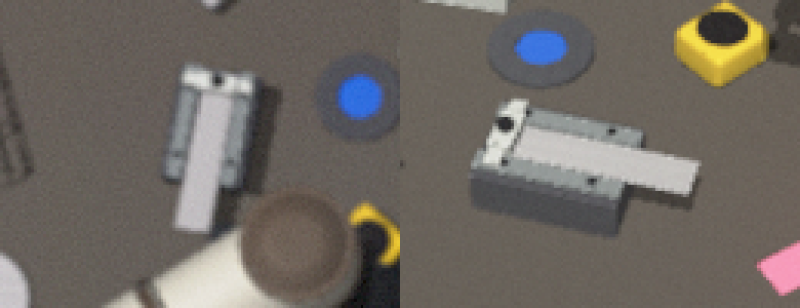

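The strip lies flat in the channel with its far end at the stop. Its front end sticks out and the arm is clear, so I am handing in.

```bash
python3 -c "
from station import job; print(job.finish_job())"
```

```text
the job is handed in; nothing more can be done
None
```

The strip is lying in the jig, pushed home against the end stop and released. The job was handed in at about 22 s of the 72 s allowed.

- **Sliding and lifting:** I dragged the strip out to about 50 mm overhang with the fingertips, pressing at about 7 N. I then gripped it across its edges near the free end, lifted it off and laid it between the jig's side bars.
- **Pushing home:** The push force rose to about 4 N at the pin. After about 5 mm of travel, which is the pin's full stroke, it met a hard stop. I pushed to about 12 N along the strip there, then released it.
- **Last checks:** A second push on the strip's front end with the fingers shut reached about 11 N with no further travel. The last pictures show the strip flat in the channel, no gap at the stop and the pin no longer visible. The arm is clear and the bystanders in view are where they were.
- **Disagreements:** The two cameras disagreed by about 3 to 4 mm along x, so I relied on force for the final seating. I also shifted the strip 1.5 mm sideways above the jig after comparing its edges with the side bars. About 52 mm should stick out at the front, within the 44 to 58 mm expected.

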